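Hang the hook-on bin on the desk's slat rail

ROBOT

A 6-joint arm with a two-finger parallel gripper is mounted at the origin on the work surface. World frame = base frame: x ahead of the robot, y to its left, z up, the work surface at z = 0. Lengths are in m, angles in rad, forces in N, time in s.
With the tool pointing down it reaches from about 0.4 to 0.825 m from the base axis. Payload 7 kg.
Tool frame: the origin (TCP) lies on the centre line of the jaws, within the pads' length; the fingertips stand 17 mm ahead of it and the grasp point (between the pads) lies 2 mm behind it (ctrl.tip_reach is the distance from the TCP to the fingertips, in m); x points along the fingers, y is the direction in which the jaws open and shut, and the axes are right-handed (so a half turn about x gives the same grasp; the last joint's range is limited). The gripper opens to 88 mm and grips with 3 to 60 N. Pads are 19 mm wide; open, the fingers measure 130 mm over their backs; the gripper's body (78 mm by 193 mm) begins 47 mm behind the grasp point.
Start: joints at [-0.865, 0.359, 0.012, 0, -1.224, -0.288], TCP at [0.274, -0.617, 0.244] pointing down, gripper open.
Joint ranges: [-3.07, 3.07], [-1.43, 2.12], [-1.02, 1.25], [-3.03, 1.67], [-3.05, -0], [-3.03, 3.03]. Speed limits (rad/s): [2.39, 2.39, 3.01, 3.14, 3.14, 3.14].

INTERFACE

Orientations are given as a unit quaternion [w, x, y, z].
In Python, from workcell import get_obs, vision, sign_off, ctrl gives the robot as it stands.
- The arm moves only by the tool carry_out, never from a script. Its argument "plan" is one flat list of numbers, 7 for each row, row after row: the shift along the tool's x, y, z in units of 30 mm (1.0 is 30 mm), then the turn, a rotation vector about the tool's x, y, z in units of 6 degrees (1.0 is 6 degrees), then the opening, from 0 (shut) to 1 (fully open). A call has 1 to 10 rows; each row shifts and turns the commanded pose from where the row before left it, along the tool's axes as they then stand; what a row does not reach is not made up. A row lasts 1/12 s, in which the tool goes at most 41.7 mm and 7.16 degrees, less where a joint would pass 70% of its speed; a pose out of reach is approached as far as the arm can. A call is refused whole if a number of a shift passes 1 or a number of a turn 1, either way. A call with a gripper value outside its range is refused whole. The fingers move at their own pace and stop on an object; "force" is the grip in N (left out, the last holds). Time passes only in rows, so rows that do not move let the fingers close. It gives the time, the measured TCP pose, the force and the opening at its end, in the units of the state.
- get_obs(): the state, without advancing time (a new reading comes with each control period).
- vision.grab_frame(name): name is "scene" or "side" or "wrist"; returns a dict with "pixels" (384x512x3 uint8, red, green, blue), "camera_matrix" (3x3 intrinsics, pixels), "dist_coeffs" ([k1, k2, p1, p2, k3] as OpenCV has them; the pictures are not rectified), "T" (4x4, takes a point from camera to world coordinates); the wrist camera has in their place "tool_from_camera" (4x4, takes a point from camera to tool coordinates, whose origin is the TCP and whose axes are the tool frame's). Camera axes: x right, y down, z forward; pixel columns grow to the right and rows downward; lengths in m; the calibration is good to about 2 mm. A picture is of the moment at which its call begins: read the wrist's pose just before it. There is no depth.
- sign_off(): hands the job in, once; it reports no verdict.
The state is a dict: "time": time; "qpos": joint angles; "joint_velocities": joint speeds; "joint_efforts": joint torques, N m; "tcp_pos": TCP position; "orientation": TCP orientation; "ft_force": force on the tool from outside, world axes, zero at the start; "moment": the same for the moment, N m; "width": opening from 0.0 (shut) to 1.0 (fully open).
Only numpy, scipy, OpenCV 4.12 (cv2) and the standard library are available. Lean on these libraries where they do the work, as an engineer would, in place of code of your own. Each camera call takes 0.05 s, during which the arm holds its last target.

TASK

The small white hook-on bin stands in the end bay of the wooden rack: lift it out by the hook at the top of its back, stand it upright on the open desk and let go of it. Then take it again by its sides, tilt its front up to get the hook into the groove of the slat rail, and turn it down until it hangs level with its back plate flat against the rail, anywhere along the groove. Leave the mug, the tape dispenser and the eraser where they are.

Things in the scene. Friction and masses are not known exactly. Their poses are not given: they have to be found in the camera images.
- bin_mid (a point): Centre of the white plastic hook-on bin's box (loose, 100 to 200 g), 25 mm above its underside. Bin axes: x from front to back (towards the hook), y across, z up. Box 100 (x) x 50 (y) x 50 mm high, 3 mm walls, open top; its flat sides at y +-25 mm are the second grip. Its back is a plate 8 mm thick, 50 mm wide, 82 mm high; the plate's back face is 50 mm behind this point.
- bin_hook (a point): Inner corner of the hook, mid-width: plane of the plate's back face, tongue's underside; 50 mm behind and 50 mm above bin_mid. Bin axes. The hook is 44 mm wide: a 7 mm thick tongue reaching 11 mm behind the plate, its end a 4 mm lip turned up to 32 mm above this point (7 mm free between lip and plate plane). Plate front to lip back, 19 mm, is pinched to lift it from the rack.
- hook_tip (a point): Top centre of the hook's turned-up lip, 9 mm behind and 32 mm above bin_hook. Bin axes. Upright, the hook is too tall for the groove; with the bin's front tilted up about 30 degrees (27 to 40) the lip passes tip first, forwards and upwards, until it stands behind the upper slat; then the bin is turned down, the tongue on the lower slat's edge.
- groove (a point): Middle of the front top edge of the rail's lower slat, 120 mm above the desk: the hook's tongue must lie on this edge, with bin_hook here or up to 3 mm in front. Rail axes: x into the rail (away from the robot), y along it, z up. The groove is open 0 to 24 mm above this point, 260 mm long.
- rail: Grey slat rail with a clear acrylic lower slat (grey top edge), fixed to the desk, 268 mm long, 177 mm high, yawed up to 0.3 rad; origin on the desk under its front face's middle, axes as point groove. Both slats are 4 mm thick (x 0 to 4 mm); behind them is a hollow, z 0 to 172 mm, open to the back. The upper slat spans z 144 to 172 mm, a 5 mm cap on top.
- rack: Wooden rack, fixed, yawed up to 0.3 rad; origin on the desk under the centre of the bin's bay; x away from the robot, as the bin's. Bay 108 (x) x 58 (y) mm inside, 8 mm walls up to z 62 mm, 8 mm floor: only the bin's plate and hook rise out of it. Three clipboards 215 mm long (x), 158 mm high stand at y -95 to -150 mm. Base board 150 mm in x, y -178 to +37 mm.
- mug: Dark red ceramic mug, 80 mm wide, 95 mm tall, loose, origin at the centre of its underside. Bystander.
- tape: Steel tape dispenser, 130 by 50 mm, 84 mm tall, loose, origin at the centre of its underside. Bystander.
- eraser: Yellow eraser, 55 by 24 by 13 mm, loose, origin at the centre of its underside. Bystander.
There are look-alikes about, which are no part of the job. What is shaped like the part that bears bin_mid but purple is not meant.

How it is judged:
On the way, in this order (a step that is already met when the one before it is completed fails the run):
1. the bin stands upright on the desk outside the rack, let go (height (world z) of bin_mid below 0.028 m and angle between bin_mid's own z axis and vertical below 0.08 rad and horizontal distance between bin_mid and rack above 0.12 m and contact force between the fingers and anything else below 0.2 N), for 0.2 s.
2. the hook's lip is in the groove, behind the upper slat's face, with the bin's front tilted up by more than 10 degrees (x of hook_tip in the frame of groove above 0.005 m and z of hook_tip in the frame of groove between 0.005 and 0.05 m and angle between bin_mid's own z axis and vertical above 0.175 rad and y of hook_tip in the frame of groove between -0.13 and 0.13 m), for 0.05 s.
At the end, for the whole second after the job is handed in: The bin hangs released on the slat rail: its hook corner lies at the groove's front edge (6 mm in front to 3 mm behind, -3 to +4 mm in height), wholly within the rail's length, the lip up behind the upper slat, the bin upright within 0.08 rad and square to the rail within 0.1 rad (x of bin_hook in the frame of groove between -0.006 and 0.003 m and z of bin_hook in the frame of groove between -0.003 and 0.004 m and y of bin_hook in the frame of groove between -0.106 and 0.106 m and x of hook_tip in the frame of groove above 0.005 m and z of hook_tip in the frame of groove above 0.0265 m and angle between bin_mid's own z axis and vertical below 0.08 rad and angle between the x axis of bin_mid and the x axis of groove, either way round below 0.1 rad); the robot touches nothing.
It fails at once if the mug is pushed more than 30 mm or tipped (distance of mug from where it was at the start of the episode above 0.03 m or angle between mug's own z axis and vertical above 0.3 rad).
It fails at once if the tape dispenser is pushed more than 30 mm or tipped (distance of tape from where it was at the start of the episode above 0.03 m or angle between tape's own z axis and vertical above 0.3 rad).
It fails at once if the eraser is pushed more than 30 mm or tipped (distance of eraser from where it was at the start of the episode above 0.03 m or angle between eraser's own z axis and vertical above 0.3 rad).
It also fails if it takes over 72 s, if anything falls off the work surface, if the arm or the gripper's body presses on something with over 40 N, if the wrist force passes 120 N, or if a joint passes its speed limit or range.

## Working session

There is one attempt and no reset: what is moved stays moved. The work goes in short steps, Python scripts to look and compute and a tool call to move; the robot and the scene stay as the last step left them, time stands still between calls to the robot, and variables do not carry over. Pictures are saved under pics/ and viewed, and the job is handed in when it is done.

Besides the shell and the picture viewer there is one more tool, called after ">>>" as name(argument=value, ...), one argument or row to a line, values as JSON. carry_out: Moves the arm, as the interface text tells. Its arguments: {"type":"object","properties":{"plan":{"type":"array"},"force":{"type":"number"}},"required":["plan"]}

```bash
ls -la; mkdir -p pics
python3 - <<'E'
from workcell import get_obs, vision, ctrl
import cv2,numpy as np
o=get_obs();print(o)
print([a for a in dir(ctrl) if a[0]!='_'],ctrl.tip_reach)
for n in ["scene","side","wrist"]:
    f=vision.grab_frame(n)
    cv2.imwrite(f"pics/{n}0.png",f["pixels"][:,:,::-1])
    print(n,{k:np.round(v,4).tolist() for k,v in f.items() if k!="pixels"})
E
```

```text
total 12
drwxr-xr-x  3 agent agent 4096 Dec  6 14:06 .
drwxr-xr-x 23 root  root  4096 Dec  6 14:06 ..
drwxr-xr-x  2 agent agent 4096 Dec  6 14:06 pics
{'time': 0.0, 'qpos': array([-8.64880966e-01,  3.59358147e-01,  1.10782118e-02, -3.70473089e-04,
       -1.22410663e+00, -2.88104195e-01]), 'joint_velocities': array([ 0.00137665, -0.00174045, -0.00029168,  0.00138947,  0.0023695 ,
        0.00077569]), 'joint_efforts': array([-1.54287100e-03, -5.82713413e+01,  2.93057227e+01,  6.99752927e+00,
        6.93239534e-03, -1.30689054e-04]), 'tcp_pos': array([ 0.27368891, -0.61652144,  0.24264602]), 'orientation': array([ 0.6915824 , -0.14604984,  0.69190204,  0.1471557 ]), 'ft_force': array([ 0.79401405,  0.04538238, -0.26684171]), 'moment': array([-0.02929244, -0.01548535,  0.00818914]), 'width': 1.0026210745171589}
['Unreachable', 'tip_reach'] 0.017
scene {'camera_matrix': [[385.0987, 0.0, 252.6556], [0.0, 385.0987, 192.3697], [0.0, 0.0, 1.0]], 'dist_coeffs': [-0.1303, 0.0, 0.0, 0.0, 0.0], 'T': [[-0.6283, 0.5129, -0.585, 1.2096], [0.778, 0.4176, -0.4695, 0.5735], [0.0035, -0.75, -0.6614, 0.8055], [0.0, 0.0, 0.0, 1.0]]}
side {'camera_matrix': [[406.4263, 0.0, 255.4986], [0.0, 406.4263, 192.5552], [0.0, 0.0, 1.0]], 'dist_coeffs': [-0.0808, 0.0, 0.0, 0.0, 0.0], 'T': [[-0.9997, 0.0223, 0.013, 0.5478], [0.0022, 0.5733, -0.8193, 1.0571], [-0.0257, -0.819, -0.5732, 0.7726], [0.0, 0.0, 0.0, 1.0]]}
wrist {'camera_matrix': [[325.6909, 0.0, 250.1178], [0.0, 325.6909, 187.0399], [0.0, 0.0, 1.0]], 'dist_coeffs': [-0.0616, 0.0, 0.0, 0.0, 0.0], 'tool_from_camera': [[0.0001, -0.2833, 0.959, -0.1407], [1.0, 0.0005, -0.0, 0.001], [-0.0004, 0.959, 0.2833, -0.077], [0.0, 0.0, 0.0, 1.0]]}
```

View pics/scene0.png

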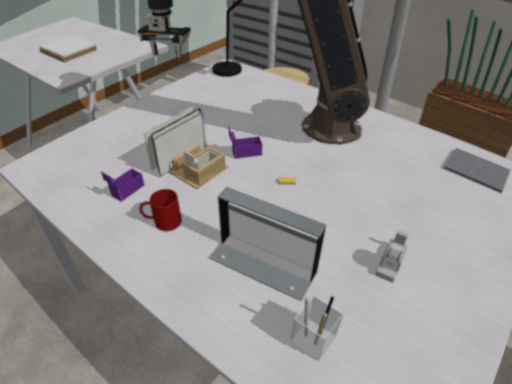

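View pics/side0.png

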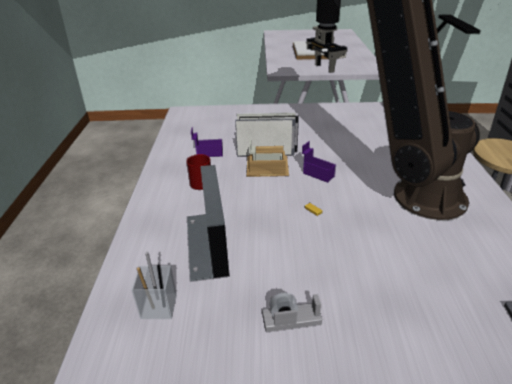

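View pics/wrist0.png

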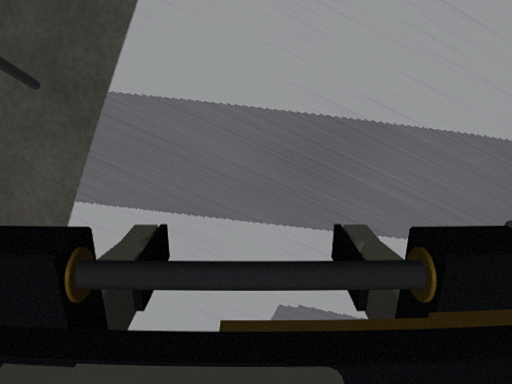

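Run:
```python
import cv2
a=cv2.imread("pics/scene0.png");b=cv2.imread("pics/side0.png")
cv2.imwrite("pics/c1.png",cv2.resize(a[100:205,135:235],None,fx=6,fy=5.7,interpolation=cv2.INTER_CUBIC)[:600])
cv2.imwrite("pics/c2.png",cv2.resize(b[105:185,180:345],(790,384),interpolation=cv2.INTER_CUBIC))
cv2.imwrite("pics/c3.png",cv2.resize(a[185:300,200:335],(700,596),interpolation=cv2.INTER_CUBIC))
cv2.imwrite("pics/c4.png",cv2.resize(b[155:285,180:245],(300,600),interpolation=cv2.INTER_CUBIC))
```

```text
(no output)
```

View pics/c1.png

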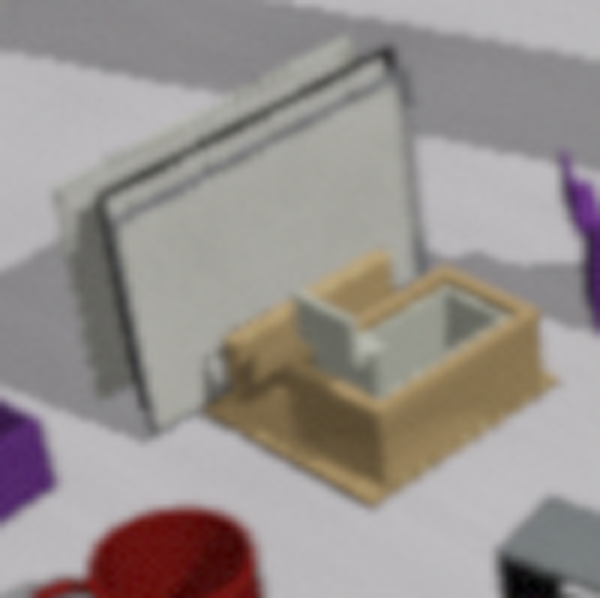

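View pics/c2.png

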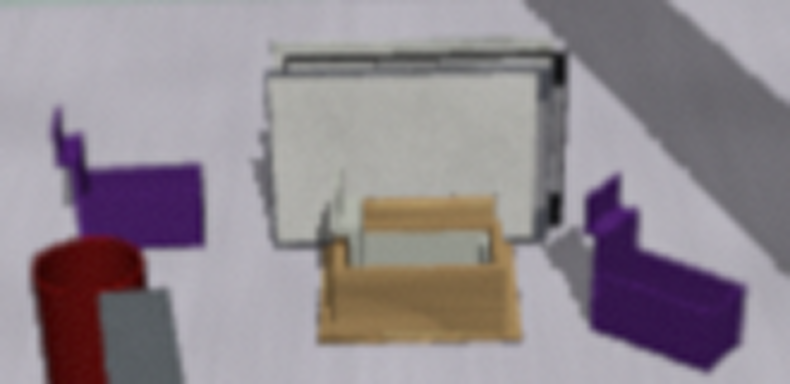

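View pics/c3.png

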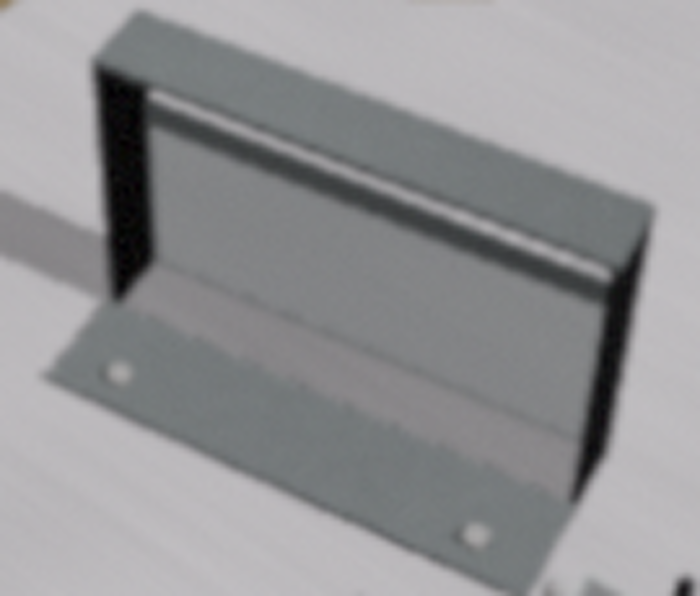

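View pics/c4.png

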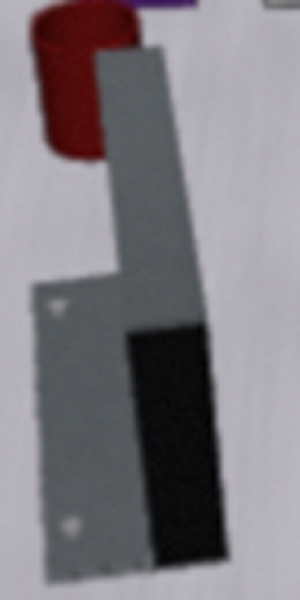

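```bash
cat > h.py <<'E'
import numpy as np, cv2
from workcell import get_obs, vision
from scipy.spatial.transform import Rotation as R
def Rq(q): return R.from_quat([q[1],q[2],q[3],q[0]])
def Ttool():
    o=get_obs(); T=np.eye(4); T[:3,:3]=Rq(o["orientation"]).as_matrix(); T[:3,3]=o["tcp_pos"]; return T
def grab(n):
    T=Ttool(); f=vision.grab_frame(n)
    f["Tw"]=f["T"] if "T" in f else T@f["tool_from_camera"]
    return f
def rays(f,px):
    u=cv2.undistortPoints(np.array(px,float).reshape(-1,1,2),f["camera_matrix"],f["dist_coeffs"]).reshape(-1,2)
    d=np.c_[u,np.ones(len(u))]@f["Tw"][:3,:3].T
    return f["Tw"][:3,3],d
def onz(f,px,z):
    c,d=rays(f,px); return c+d*((z-c[2])/d[:,2])[:,None]
def proj(f,P):
    Ti=np.linalg.inv(f["Tw"]); r=cv2.Rodrigues(Ti[:3,:3])[0]
    return cv2.projectPoints(np.array(P,float).reshape(-1,1,3),r,Ti[:3,3],f["camera_matrix"],f["dist_coeffs"])[0].reshape(-1,2)
def save(f,name,box=None,scale=1):
    a=f["pixels"][:,:,::-1]
    if box: a=a[box[1]:box[3],box[0]:box[2]]
    cv2.imwrite("pics/"+name,cv2.resize(a,None,fx=scale,fy=scale,interpolation=cv2.INTER_CUBIC))
E
python3 - <<'E'
from h import *
np.set_printoptions(precision=4,suppress=True)
f=grab("scene")
print("rail scene\n",onz(f,[[226.4,187.3],[326.3,225.5],[218.7,197],[318,238]],.177))
print("rack\n",onz(f,[[198.3,171.05],[225.8,154.4],[210,147]],.062))
print("mug",onz(f,[[165,197]],.095),"eraser",onz(f,[[287,181]],.01), "tape",onz(f,[[392,260]],0.03))
print("purple",onz(f,[[126,183],[247,146]],.05))
g=grab("side")
print("rail side\n",onz(g,[[201,165.8],[214.7,165.2],[224,224.8],[207.5,227.2]],.177))
print("mug",onz(g,[[199,160]],.095),"eraser",onz(g,[[314,209]],.01))
# rack c2 scale 4.788,4.8 offset 180,105 ; front-left wall top
def c(x,y): return [180+x/4.788,105+y/4.8]
print("rack side",onz(g,[c(335,268),c(512,268),c(497,200),c(362,200)],.062))
E
```

```text
rail scene
 [[0.6802 0.0643 0.177 ]
 [0.6366 0.3278 0.177 ]
 [0.7191 0.0739 0.177 ]
 [0.6808 0.3331 0.177 ]]
rack
 [[ 0.5808 -0.1491  0.062 ]
 [ 0.4607 -0.1416  0.062 ]
 [ 0.4626 -0.2118  0.062 ]]
mug [[ 0.7494 -0.1068  0.095 ]] eraser [[0.3925 0.0601 0.01  ]] tape [[0.5018 0.4695 0.03  ]]
purple [[ 0.7545 -0.2939  0.05  ]
 [ 0.3658 -0.1295  0.05  ]]
rail side
 [[0.7162 0.0668 0.177 ]
 [0.6772 0.0653 0.177 ]
 [0.6343 0.3325 0.177 ]
 [0.6718 0.3399 0.177 ]]
mug [[ 0.7502 -0.1071  0.095 ]] eraser [[0.385  0.0623 0.01  ]]
rack side [[ 0.5826 -0.1497  0.062 ]
 [ 0.4559 -0.144   0.062 ]
 [ 0.4606 -0.2453  0.062 ]
 [ 0.5629 -0.2502  0.062 ]]
```

```bash
cat >> h.py <<'E'
np.set_printoptions(precision=4,suppress=True)
def frame(x,y):
    x=np.array(x,float);x/=np.linalg.norm(x);y=np.array(y,float);y-=x*(x@y);y/=np.linalg.norm(y)
    return np.c_[x,y,np.cross(x,y)]
def go(p,Rm,n=None,start=None,op=None):
    """print rows (units) taking the tool to p,Rm in n rows, straight line; start: (p,R)"""
    T=Ttool() if start is None else start
    Rm=np.array(Rm); dR=R.from_matrix(T[:3,:3].T@Rm).as_rotvec()
    dp=np.array(p)-T[:3,3]
    need=max(np.linalg.norm(dp)/.030,np.linalg.norm(dR)/np.radians(6))
    n=n or int(np.ceil(need))
    rv=dR/n/np.radians(6); step=R.from_rotvec(dR/n); Rc=R.from_matrix(T[:3,:3])
    print("rows",n,"need %.2f"%need,"d(mm)",np.round(dp*1e3,1),"turn deg",np.round(np.degrees(dR),2))
    for i in range(n):
        s=Rc.inv().apply(dp/n)/.030
        print(",".join("%.3f"%v for v in [*s,*rv])+",")
        Rc=Rc*step
E
python3 - <<'E'
from h import *
print(Ttool())
y=-0.062; 
# bay corners: look pose: tool down, y along +-X
for sg in (1,-1):
    Rm=frame([0,0,-1],[sg*np.cos(y),sg*np.sin(y),0]); print(np.degrees(R.from_matrix(Ttool()[:3,:3].T@Rm).as_rotvec()))
E
```

```text
[[-0.0004 -0.4057  0.914   0.2738]
 [ 0.0006  0.914   0.4057 -0.6168]
 [-1.      0.0007 -0.0001  0.2431]
 [ 0.      0.      0.      1.    ]]
[117.4886  -0.0456  -0.0209]
[-62.5114   0.0183  -0.04  ]
```

Run:
```python
from h import *
y=-0.062
Rm=frame([0,0,-1],[-np.cos(y),-np.sin(y),0])
go([0.555,-0.185,0.25],Rm,20)
```

```text
rows 20 need 17.18 d(mm) [281.2 431.8   6.9] turn deg [-62.51   0.02  -0.04]
-0.011,0.468,0.720,-0.521,0.000,-0.000,
-0.011,0.428,0.745,-0.521,0.000,-0.000,
-0.011,0.386,0.767,-0.521,0.000,-0.000,
-0.011,0.344,0.787,-0.521,0.000,-0.000,
-0.011,0.301,0.804,-0.521,0.000,-0.000,
-0.011,0.256,0.820,-0.521,0.000,-0.000,
-0.011,0.211,0.832,-0.521,0.000,-0.000,
-0.011,0.165,0.843,-0.521,0.000,-0.000,
-0.011,0.119,0.850,-0.521,0.000,-0.000,
-0.011,0.073,0.856,-0.521,0.000,-0.000,
-0.011,0.026,0.858,-0.521,0.000,-0.000,
-0.011,-0.021,0.859,-0.521,0.000,-0.000,
-0.011,-0.068,0.856,-0.521,0.000,-0.000,
-0.011,-0.114,0.851,-0.521,0.000,-0.000,
-0.011,-0.160,0.844,-0.521,0.000,-0.000,
-0.011,-0.206,0.834,-0.521,0.000,-0.000,
-0.011,-0.251,0.821,-0.521,0.000,-0.000,
-0.011,-0.296,0.806,-0.521,0.000,-0.000,
-0.011,-0.339,0.789,-0.521,0.000,-0.000,
-0.011,-0.382,0.769,-0.521,0.000,-0.000,
```

Candidates for the bin: white bin in the rack (scene ~(205,160)), purple bin at (125,183), purple bin at (245,146). The white one in the wooden end bay is right; confirmed in the close crop.

>>> carry_out(
  plan=[-0.05,0.47,0.72,-0.52,0,0,1,-0.05,0.43,0.745,-0.52,0,0,1,0,0.39,0.77,-0.52,0,0,1,0,0.34,0.79,-0.52,0,0,1,0,0.3,0.8,-0.52,0,0,1,0,0.26,0.82,-0.52,0,0,1,0,0.21,0.83,-0.52,0,0,1,0,0.165,0.84,-0.52,0,0,1,0,0.12,0.85,-0.52,0,0,1,0,0.07,0.855,-0.52,0,0,1],
)

```text
time: 1.08
tcp_pos: [0.4149, -0.3999, 0.2466]
orientation: [0.626, -0.328, 0.626, 0.328]
ft_force: [0.3, -0.3, 0.8]
width: 0.998
```

>>> carry_out(
  plan=[0,0.03,0.86,-0.52,0,0,1,0,-0.02,0.86,-0.52,0,0,1,0,-0.07,0.855,-0.52,0,0,1,0,-0.115,0.85,-0.52,0,0,1,0,-0.16,0.84,-0.52,0,0,1,0,-0.2,0.83,-0.52,0,0,1,0,-0.25,0.82,-0.52,0,0,1,0,-0.3,0.8,-0.52,0,0,1,0,-0.34,0.79,-0.52,0,0,1,0,-0.38,0.77,-0.52,0,0,1],
)

```text
time: 1.92
tcp_pos: [0.5556, -0.1844, 0.2466]
orientation: [0.515, -0.485, 0.515, 0.484]
ft_force: [-0.5, 0.0, 0.3]
width: 0.998
```

Run:
```python
from h import *
f=grab("wrist"); print(get_obs()["time"],get_obs()["qpos"]); print(Ttool()); save(f,"w1.png",None,1.5)
```

```text
1.9667 [ 0.0177  0.2122 -0.1851 -0.0004 -1.1725 -0.0731]
[[ 0.0011 -0.9985  0.0555  0.5579]
 [ 0.0004  0.0555  0.9985 -0.1818]
 [-1.     -0.001   0.0005  0.2464]
 [ 0.      0.      0.      1.    ]]
```

View pics/w1.png

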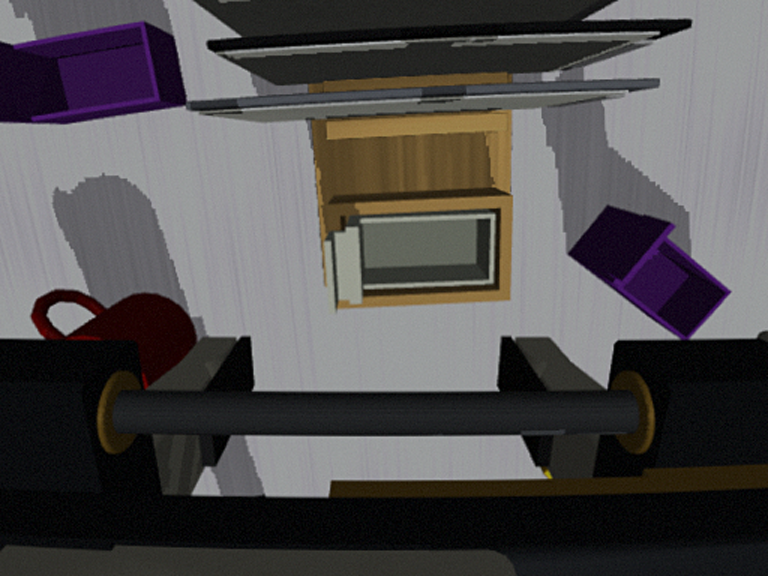

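Run:
```python
from h import *
f=grab("wrist"); save(f,"w2.png",(205,120,355,215),5.2)
np.savez("w.npz",px=f["pixels"],Tw=f["Tw"])
```

```text
(no output)
```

View pics/w2.png

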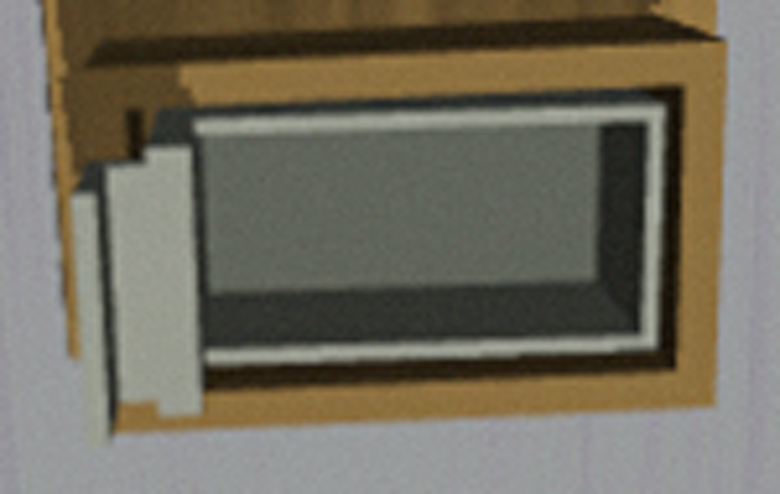

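Run:
```python
from h import *
f=grab("wrist")
c=lambda l:[[205+x/5.2-0.4,120+y/5.2-0.4] for x,y in l]
a=onz(f,c([(666,103),(658,349)]),.058); print("rim front",a,np.linalg.norm(a[0]-a[1]))
b=onz(f,c([(190,143),(203,413)]),.090); print("plate front",b,np.linalg.norm(b[0]-b[1]))
l=onz(f,c([(73,192),(92,442),(97,193),(112,440)]),.115); print("lip",l,np.linalg.norm(l[0]-l[1]))
w=onz(f,c([(725,40),(715,405)]),.062); print("wall",w,np.linalg.norm(w[0]-w[1]))
r=onz(f,c([(195,135),(665,118),(205,352),(658,338)]),.058);print("rim sides",r)
m=(a[0]+a[1])/2; n=(b[0]+b[1])/2; d=n-m
print("plate-front dist (92 expected)",np.linalg.norm(d[:2]),"yaw",np.arctan2(d[1],d[0]))
L=l[:2].mean(0); print("lip back - plate front (19)",np.linalg.norm((L-n)[:2]), "centre",(L+n)/2, "yaw",np.arctan2((L-m)[1],(L-m)[0]))
```

```text
rim front [[ 0.4706 -0.2072  0.058 ]
 [ 0.4717 -0.1572  0.058 ]] 0.05006333088678406
plate front [[ 0.5626 -0.2099  0.09  ]
 [ 0.5636 -0.1596  0.09  ]] 0.050299510563874134
lip [[ 0.5813 -0.2071  0.115 ]
 [ 0.5817 -0.1638  0.115 ]
 [ 0.5774 -0.2067  0.115 ]
 [ 0.5783 -0.164   0.115 ]] 0.04325383584662655
wall [[ 0.4604 -0.2193  0.062 ]
 [ 0.4609 -0.1459  0.062 ]] 0.07348458969770827
rim sides [[ 0.5628 -0.2061  0.058 ]
 [ 0.4708 -0.2043  0.058 ]
 [ 0.5636 -0.1619  0.058 ]
 [ 0.4718 -0.1595  0.058 ]]
plate-front dist (92 expected) 0.09193876755193711 yaw -0.027656754745589658
lip back - plate front (19) 0.018411907762908214 centre [ 0.5723 -0.1851  0.1025] yaw -0.029570340506188484
```

Run:
```python
from h import *
y=-0.026
Rm=frame([0,0,-1],[-np.cos(y),-np.sin(y),0])
go([0.5722,-0.185,0.087],Rm,7)
```

```text
rows 7 need 5.34 d(mm) [  16.4   -0.8 -159.3] turn deg [-2.02  0.   -0.02]
0.758,-0.078,0.001,-0.048,0.000,-0.001,
0.758,-0.078,0.000,-0.048,0.000,-0.001,
0.758,-0.078,0.000,-0.048,0.000,-0.001,
0.758,-0.078,-0.000,-0.048,0.000,-0.001,
0.758,-0.078,-0.001,-0.048,0.000,-0.001,
0.758,-0.078,-0.001,-0.048,0.000,-0.001,
0.758,-0.078,-0.001,-0.048,0.000,-0.001,
```

>>> carry_out(
  plan=[0.6,-0.18,0,-0.11,0,0,1,0.76,-0.18,0,-0.11,0,0,1,0.76,-0.18,0,-0.11,0,0,1,0.76,0,0,0,0,0,1,0.76,0,0,0,0,0,1,0.76,0,0,0,0,0,1,0.7,0,0,0,0,0,1,0,0,0,0,0,0,1,0,0,0,0,0,0,1],
  force=35,
)

```text
time: 2.82
tcp_pos: [0.5703, -0.1871, 0.0929]
orientation: [0.507, -0.492, 0.508, 0.493]
ft_force: [0.2, -0.2, 0.6]
width: 1.001
```

Run:
```python
from h import *
y=-0.026
Rm=frame([0,0,-1],[-np.cos(y),-np.sin(y),0])
go([0.5722,-0.185,0.087],Rm)
f=grab("wrist"); save(f,"w3.png",None,1.2)
f=grab("scene"); save(f,"s3.png",(130,80,300,210),4.5)
```

```text
rows 1 need 0.22 d(mm) [ 1.9  2.1 -5.9] turn deg [-0.25 -0.01 -0.15]
0.198,-0.063,0.072,-0.041,-0.002,-0.025,
```

View pics/w3.png

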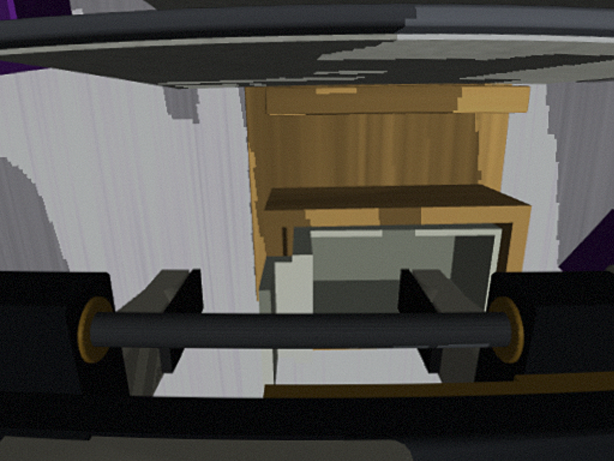

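View pics/s3.png

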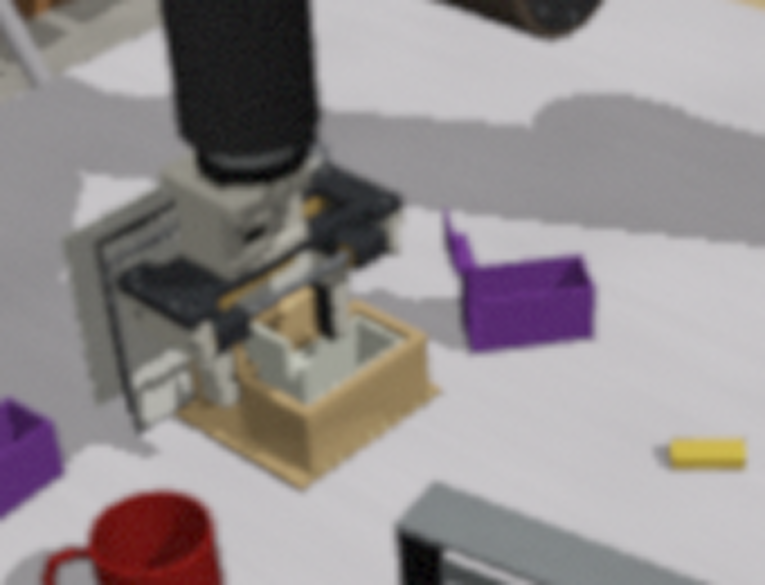

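>>> carry_out(
  plan=[0.2,-0.06,0.07,0,0,0,1,0,0,0,0,0,0,0,0,0,0,0,0,0,0,0,0,0,0,0,0,0,0,0,0,0,0,0,0,0,0,0,0,0,0,0,0,0,0,0,0,0,0,0,0,0,0,0,0,0,0,0,0,0,0,0,0],
  force=35,
)

```text
time: 3.67
tcp_pos: [0.5731, -0.1845, 0.0876]
orientation: [0.507, -0.493, 0.507, 0.493]
ft_force: [0.9, -0.4, 1.2]
width: 0.456
```

>>> carry_out(
  plan=[0,0,0,0,0,0,0,0,0,0,0,0,0,0,0,0,0,0,0,0,0,0,0,0,0,0,0,0,0,0,0,0,0,0,0,0,0,0,0,0,0,0,0,0,0,0,0,0,0,0,0,0,0,0,0,0],
  force=35,
)

```text
time: 4.33
tcp_pos: [0.5732, -0.1845, 0.0877]
orientation: [0.507, -0.493, 0.507, 0.493]
ft_force: [-0.5, -1.2, 3.3]
width: 0.215
```

>>> carry_out(
  plan=[0,0,0,0,0,0,0,-0.1,0,0,0,0,0,0,-0.3,0,0,0,0,0,0,-0.5,0,0,0,0,0,0,-0.6,0,0,0,0,0,0,-0.6,0,0,0,0,0,0,-0.6,0,0,0,0,0,0,-0.5,0,0,0,0,0,0,-0.3,0,0,0,0,0,0,0,0,0,0,0,0,0],
  force=35,
)

```text
time: 5.17
tcp_pos: [0.5741, -0.1845, 0.195]
orientation: [0.508, -0.494, 0.506, 0.492]
ft_force: [0.9, -0.2, -1.9]
width: 0.213
```

Run:
```python
from h import *
print(Ttool()[:3,3],get_obs()["width"])
f=grab("scene"); save(f,"s4.png",(130,80,300,210),4.5)
f=grab("side"); save(f,"d4.png",(170,80,360,210),4)
```

```text
[ 0.5741 -0.1845  0.195 ] 0.21252976406647403
```

View pics/s4.png

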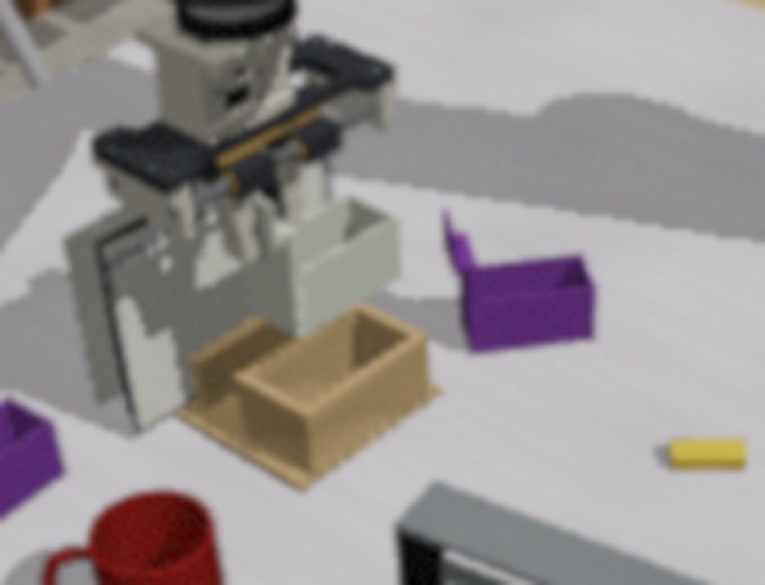

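View pics/d4.png

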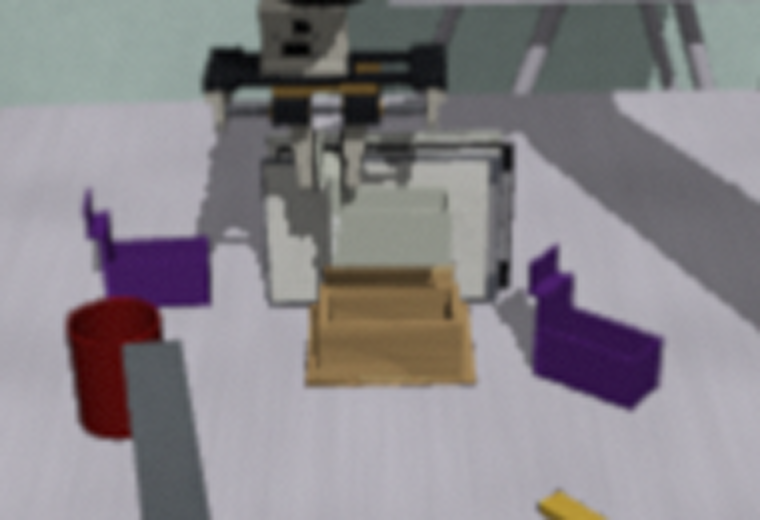

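Run:
```python
from h import *
y=0.163
Rm=frame([0,0,-1],[-np.cos(y),-np.sin(y),0])
go([0.5117,0.2243,0.195],Rm,16)
```

```text
rows 16 need 13.77 d(mm) [-61.1 408.5   2.8] turn deg [-11.04   0.03  -0.  ]
-0.005,0.152,0.847,-0.115,0.000,-0.000,
-0.005,0.142,0.849,-0.115,0.000,-0.000,
-0.005,0.132,0.850,-0.115,0.000,-0.000,
-0.005,0.122,0.852,-0.115,0.000,-0.000,
-0.005,0.111,0.853,-0.115,0.000,-0.000,
-0.006,0.101,0.855,-0.115,0.000,-0.000,
-0.006,0.091,0.856,-0.115,0.000,-0.000,
-0.006,0.081,0.857,-0.115,0.000,-0.000,
-0.006,0.070,0.858,-0.115,0.000,-0.000,
-0.006,0.060,0.858,-0.115,0.000,-0.000,
-0.006,0.050,0.859,-0.115,0.000,-0.000,
-0.006,0.039,0.860,-0.115,0.000,-0.000,
-0.006,0.029,0.860,-0.115,0.000,-0.000,
-0.006,0.019,0.860,-0.115,0.000,-0.000,
-0.006,0.008,0.861,-0.115,0.000,-0.000,
-0.006,-0.002,0.861,-0.115,0.000,-0.000,
```

Ramped start and end; slower.

>>> carry_out(
  plan=[0,0.05,0.3,0,0,0,0,0,0.1,0.6,-0.1,0,0,0,0,0.14,0.85,-0.12,0,0,0,0,0.13,0.85,-0.12,0,0,0,0,0.12,0.85,-0.12,0,0,0,0,0.11,0.85,-0.12,0,0,0,0,0.1,0.85,-0.12,0,0,0,0,0.09,0.86,-0.12,0,0,0,0,0.08,0.86,-0.12,0,0,0,0,0.07,0.86,-0.12,0,0,0],
)

```text
time: 6.1
tcp_pos: [0.5378, 0.0483, 0.1913]
orientation: [0.478, -0.52, 0.48, 0.521]
ft_force: [0.9, 0.6, -2.0]
width: 0.213
```

>>> carry_out(
  plan=[0,0.06,0.86,-0.12,0,0,0,0,0.06,0.86,-0.12,0,0,0,0,0.05,0.86,-0.12,0,0,0,0,0.04,0.86,-0.12,0,0,0,0,0.03,0.86,-0.12,0,0,0,0,0.02,0.8,-0.12,0,0,0,0,0.01,0.5,-0.1,0,0,0,0,0,0.25,-0.06,0,0,0,0,0,0,0,0,0,0,0,0,0,0,0,0,0],
)

```text
time: 6.93
tcp_pos: [0.5097, 0.22, 0.1919]
orientation: [0.454, -0.542, 0.455, 0.542]
ft_force: [-0.4, -0.2, -1.9]
width: 0.215
```

Run:
```python
from h import *
y=0.163
Rm=frame([0,0,-1],[-np.cos(y),-np.sin(y),0])
print(get_obs()["width"],get_obs()["time"])
go([0.5117,0.2243,0.0815],Rm,8)
f=grab("side"); save(f,"d5.png",(150,80,400,300),3)
```

```text
0.21528211525037547 6.9333
rows 8 need 3.68 d(mm) [   2.     4.3 -110.4] turn deg [ 0.64 -0.04 -0.07]
0.460,-0.012,0.016,0.013,-0.001,-0.001,
0.460,-0.012,0.016,0.013,-0.001,-0.001,
0.460,-0.011,0.016,0.013,-0.001,-0.001,
0.460,-0.011,0.016,0.013,-0.001,-0.001,
0.460,-0.011,0.016,0.013,-0.001,-0.001,
0.460,-0.011,0.016,0.013,-0.001,-0.001,
0.460,-0.011,0.016,0.013,-0.001,-0.001,
0.460,-0.011,0.016,0.013,-0.001,-0.001,
```

View pics/d5.png

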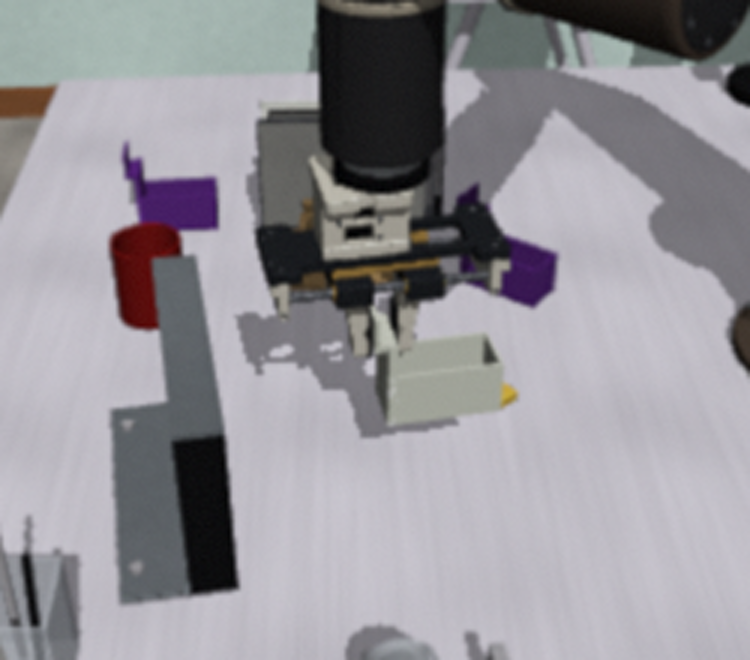

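>>> carry_out(
  plan=[0.3,0,0.05,0,0,0,0,0.5,0,0.08,0,0,0,0,0.6,0,0,0,0,0,0,0.6,0,0,0,0,0,0,0.6,0,0,0,0,0,0,0.5,0,0,0,0,0,0,0.3,0,0,0,0,0,0,0.15,0,0,0,0,0,0,0,0,0,0,0,0,0,0,0,0,0,0,0,0],
)

```text
time: 7.82
tcp_pos: [0.5099, 0.224, 0.0864]
orientation: [-0.455, 0.542, -0.455, -0.541]
ft_force: [-0.3, 0.0, -1.5]
width: 0.214
```

Run:
```python
from h import *
y=0.163
Rm=frame([0,0,-1],[-np.cos(y),-np.sin(y),0])
go([0.5117,0.2243,0.0797],Rm,1); print(get_obs()["ft_force"])
```

```text
rows 1 need 0.23 d(mm) [ 1.8  0.3 -6.7] turn deg [ 0.6  -0.    0.02]
0.223,-0.062,0.000,0.101,-0.000,0.003,
[-0.2718  0.0213 -1.5325]
```

>>> carry_out(
  plan=[0.1,0,0,0,0,0,0,0.07,0,0,0,0,0,0,0.03,0,0,0,0,0,0,0,0,0,0,0,0,0],
)

```text
time: 8.15
tcp_pos: [0.5096, 0.2242, 0.0803]
orientation: [-0.455, 0.542, -0.455, -0.542]
ft_force: [-1.0, 0.6, -1.8]
width: 0.212
```

>>> carry_out(
  plan=[0.03,0,0,0,0,0,0,0,0,0,0,0,0,0],
)

```text
time: 8.32
tcp_pos: [0.5099, 0.2244, 0.0798]
orientation: [-0.455, 0.542, -0.454, -0.541]
ft_force: [-0.5, -0.5, 3.5]
width: 0.213
```

>>> carry_out(
  plan=[0,0,0,0,0,0,0.35,0,0,0,0,0,0,0.5,0,0,0,0,0,0,0.7,0,0,0,0,0,0,0.8,0,0,0,0,0,0,0.8,0,0,0,0,0,0,0.8,-0.2,0,0,0,0,0,0.8,-0.6,0,0,0,0,0,0.8,-0.9,0,0,0,0,0,0.8,-0.9,0,0,0,0,0,1],
)

```text
time: 9.15
tcp_pos: [0.5091, 0.2237, 0.1579]
orientation: [0.454, -0.541, 0.455, 0.542]
ft_force: [0.5, 1.0, 0.3]
width: 0.831
```

>>> carry_out(
  plan=[-0.9,0,0,0,0,0,1,-0.9,0,0,0,0,0,1,-0.5,0,0,0,0,0,1,0,0,0,0,0,0,1],
)

```text
time: 9.48
tcp_pos: [0.5111, 0.2251, 0.2309]
orientation: [-0.457, 0.542, -0.452, -0.541]
ft_force: [0.4, 0.6, -0.4]
width: 0.997
```

Run:
```python
from h import *
print(Ttool())
f=grab("wrist"); save(f,"w6.png",None,1.5)
f=grab("side"); save(f,"d6.png",(180,120,380,290),4)
```

```text
[[ 0.0058 -0.9848 -0.1735  0.5111]
 [ 0.0039 -0.1735  0.9848  0.2251]
 [-1.     -0.0064  0.0029  0.2309]
 [ 0.      0.      0.      1.    ]]
```

View pics/w6.png

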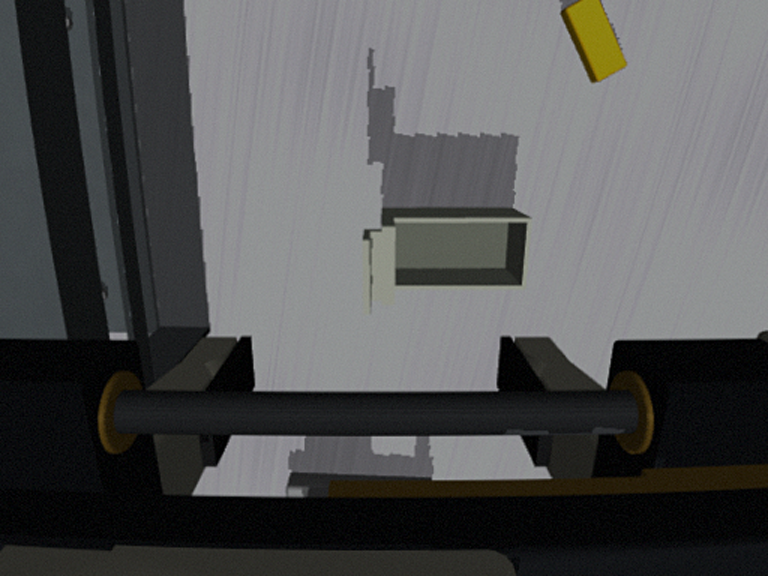

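View pics/d6.png

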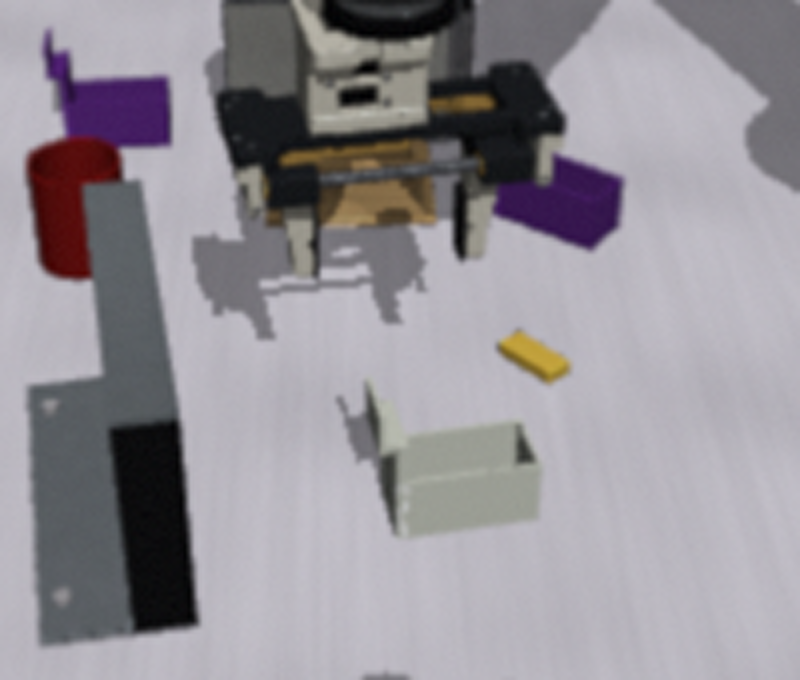

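Run:
```python
from h import *
f=grab("wrist"); save(f,"w7.png",(235,130,365,215),6)
save(f,"w8.png",(0,0,150,230),2.6); np.savez("w7.npz",Tw=f["Tw"])
```

View pics/w7.png

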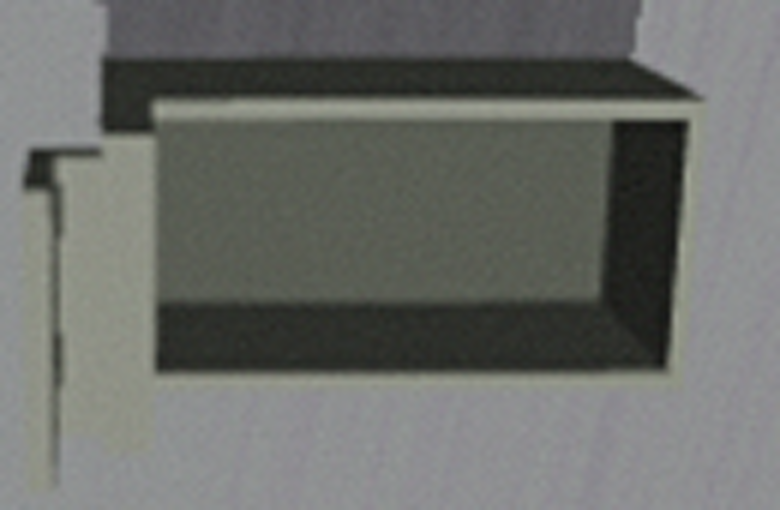

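View pics/w8.png

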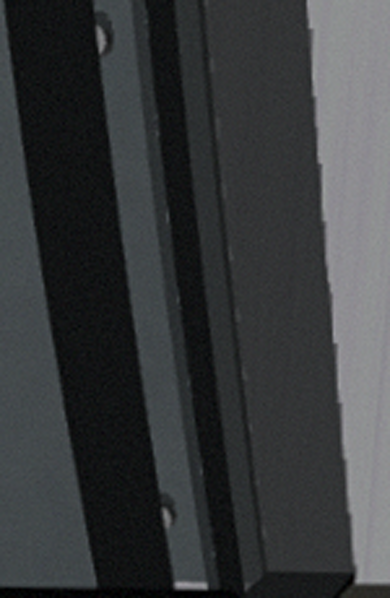

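```bash
cat >> h.py <<'E'
G=np.array([0.657,0.1975,0]); RY=0.163
def rail(x,y,z): 
    c,s=np.cos(RY),np.sin(RY); return np.array([G[0]+c*x-s*y,G[1]+s*x+c*y,z])
def torail(P,ry=None):
    c,s=np.cos(RY),np.sin(RY); d=np.atleast_2d(P)-G; return np.c_[c*d[:,0]+s*d[:,1],-s*d[:,0]+c*d[:,1],d[:,2]]
E
python3 - <<'E'
from h import *
f=grab("wrist")
c=lambda l:[[235+x/6-0.4,130+y/6-0.4] for x,y in l]
a=onz(f,c([(702,99),(682,387)]),.050); print("rim front",a,np.linalg.norm(a[0]-a[1]))
b=onz(f,c([(155,132),(152,455)]),.082); print("plate front",b,np.linalg.norm(b[0]-b[1]))
l=onz(f,c([(24,187),(32,490)]),.107); print("lip",l,np.linalg.norm(l[0]-l[1]))
m=(a[0]+a[1])/2; n=(b[0]+b[1])/2; d=n-m;L=l.mean(0)
print("92?",np.linalg.norm(d[:2]),"19?",np.linalg.norm((L-n)[:2]),"yaw",np.arctan2(d[1],d[0]),np.arctan2((L-m)[1],(L-m)[0]))
mid=m+d*50/92; print("mid",mid,torail(mid))
for z in (0,.12,.144,.172,.177):
  for x in (0,.004,.04):
    print(z,x,((proj(f,[rail(x,-.12,z),rail(x,-.04,z)])+.4)*2.6).round().tolist())
E
```

```text
rim front [[0.4143 0.1827 0.05  ]
 [0.4049 0.2314 0.05  ]] 0.0495707809405244
plate front [[0.5037 0.1984 0.082 ]
 [0.495  0.248  0.082 ]] 0.050438465229318774
lip [[0.5213 0.2045 0.107 ]
 [0.5131 0.2475 0.107 ]] 0.043746929243285826
92? 0.09117493959216512 19? 0.018108311204649265 yaw 0.17818142366670717 0.17460962256913842
mid [0.4584 0.2158 0.0674] [[-0.193   0.0503  0.0674]]
0 0 [[298.0, -6.0], [313.0, 202.0]]
0 0.004 [[288.0, -6.0], [304.0, 202.0]]
0 0.04 [[200.0, -4.0], [220.0, 203.0]]
0.12 0 [[121.0, -125.0], [152.0, 186.0]]
0.12 0.004 [[106.0, -124.0], [139.0, 186.0]]
0.12 0.04 [[-18.0, -115.0], [20.0, 189.0]]
0.144 0 [[63.0, -162.0], [100.0, 181.0]]
0.144 0.004 [[48.0, -161.0], [86.0, 182.0]]
0.144 0.04 [[-86.0, -148.0], [-43.0, 185.0]]
0.172 0 [[-19.0, -215.0], [25.0, 175.0]]
0.172 0.004 [[-36.0, -214.0], [9.0, 175.0]]
0.172 0.04 [[-180.0, -193.0], [-132.0, 181.0]]
0.177 0 [[-36.0, -226.0], [10.0, 174.0]]
0.177 0.004 [[-53.0, -224.0], [-7.0, 174.0]]
0.177 0.04 [[-199.0, -202.0], [-150.0, 180.0]]
```

```bash
cat >> h.py <<'E'
def toolR(alpha_deg,yaw):
    a=np.radians(alpha_deg); c,s=np.cos(yaw),np.sin(yaw)
    return frame([np.cos(a)*c,np.cos(a)*s,-np.sin(a)],[-s,c,0])
E
python3 - <<'E'
from h import *
Rm=toolR(90,.176)
p=rail(-.24,.04,.22); print(p)
go(p,Rm,16)
T=np.eye(4);T[:3,:3]=Rm;T[:3,3]=p
go(rail(-.24,.04,.17),toolR(55,.176),8,T)
E
```

```text
[0.4137 0.198  0.22  ]
rows 16 need 14.98 d(mm) [-95.3 -25.8  -5.5] turn deg [89.87 -0.07 -0.04]
0.012,0.205,-0.019,0.936,-0.001,-0.000,
0.012,0.202,-0.039,0.936,-0.001,-0.000,
0.012,0.197,-0.058,0.936,-0.001,-0.000,
0.012,0.191,-0.077,0.936,-0.001,-0.000,
0.012,0.182,-0.095,0.936,-0.001,-0.000,
0.012,0.172,-0.113,0.936,-0.001,-0.000,
0.012,0.160,-0.129,0.936,-0.001,-0.000,
0.012,0.147,-0.144,0.936,-0.001,-0.000,
0.012,0.132,-0.158,0.936,-0.001,-0.000,
0.012,0.116,-0.170,0.936,-0.001,-0.000,
0.012,0.099,-0.181,0.936,-0.001,-0.000,
0.012,0.080,-0.189,0.936,-0.001,-0.000,
0.012,0.062,-0.196,0.936,-0.001,-0.000,
0.012,0.042,-0.201,0.936,-0.001,-0.000,
0.012,0.022,-0.204,0.936,-0.001,-0.000,
0.011,0.002,-0.206,0.936,-0.001,-0.000,
rows 8 need 5.83 d(mm) [  0.   0. -50.] turn deg [  0. -35.   0.]
0.208,0.000,0.000,0.000,-0.729,0.000,
0.208,-0.000,-0.016,0.000,-0.729,0.000,
0.206,-0.000,-0.032,0.000,-0.729,0.000,
0.203,-0.000,-0.047,0.000,-0.729,0.000,
0.199,-0.000,-0.063,0.000,-0.729,0.000,
0.193,-0.000,-0.078,0.000,-0.729,0.000,
0.187,-0.000,-0.092,0.000,-0.729,0.000,
0.179,-0.000,-0.106,0.000,-0.729,0.000,
```

>>> carry_out(
  plan=[0,0.2,-0.02,0.5,0,0,1,0,0.2,-0.04,0.94,0,0,1,0,0.2,-0.06,0.94,0,0,1,0,0.19,-0.08,0.94,0,0,1,0,0.18,-0.1,0.94,0,0,1,0,0.17,-0.11,0.94,0,0,1,0,0.16,-0.13,0.94,0,0,1,0,0.15,-0.14,0.94,0,0,1,0,0.13,-0.16,0.94,0,0,1,0,0.12,-0.17,0.94,0,0,1],
)

```text
time: 10.52
tcp_pos: [0.45, 0.205, 0.225]
orientation: [0.65, -0.276, 0.652, 0.276]
ft_force: [-0.6, -0.1, 1.0]
width: 1.0
```

>>> carry_out(
  plan=[0,0.1,-0.18,0.94,0,0,1,0,0.08,-0.19,0.94,0,0,1,0,0.06,-0.2,0.94,0,0,1,0,0.04,-0.2,0.94,0,0,1,0,0.02,-0.2,0.94,0,0,1,0,0,-0.2,0.94,0,0,1,0,0,0,0.44,0,0,1,0,0,0,0,0,0,1],
)

```text
time: 11.18
tcp_pos: [0.4152, 0.1938, 0.2254]
orientation: [0.704, -0.06, 0.705, 0.059]
ft_force: [0.3, -0.1, -0.8]
width: 1.0
```

>>> carry_out(
  plan=[0.2,0,0,0,-0.5,0,1,0.2,0,-0.02,0,-0.75,0,1,0.2,0,-0.03,0,-0.75,0,1,0.2,0,-0.05,0,-0.75,0,1,0.2,0,-0.06,0,-0.75,0,1,0.2,0,-0.08,0,-0.75,0,1,0.2,0,-0.1,0,-0.75,0,1,0.2,0,-0.1,0,-0.75,0,1,0,0,0,0,0,0,1,0,0,0,0,0,0,1],
)

```text
time: 12.02
tcp_pos: [0.4436, 0.2019, 0.2321]
orientation: [0.859, -0.046, 0.504, 0.075]
ft_force: [0.3, -0.6, 0.0]
width: 1.001
```

Run:
```python
from h import *
print(get_obs()["qpos"],get_obs()["time"]);go(rail(-.24,.04,.17),toolR(55,.176))
f=grab("wrist"); print(f["Tw"]);save(f,"w9.png",None,1.5)
```

```text
[ 1.0129 -0.2179 -1.0166  0.77   -0.5519 -3.0285] 12.0167
rows 3 need 2.30 d(mm) [-29.9  -3.9 -62.1] turn deg [ 0.15 -5.77  0.2 ]
0.439,0.019,-0.629,0.008,-0.321,0.011,
0.417,0.018,-0.644,0.008,-0.321,0.011,
0.395,0.017,-0.657,0.008,-0.321,0.011,
[[-0.1759  0.6872  0.7049  0.3091]
 [ 0.9844  0.1258  0.1229  0.1792]
 [-0.0042  0.7155 -0.6986  0.3176]
 [ 0.      0.      0.      1.    ]]
```

View pics/w9.png

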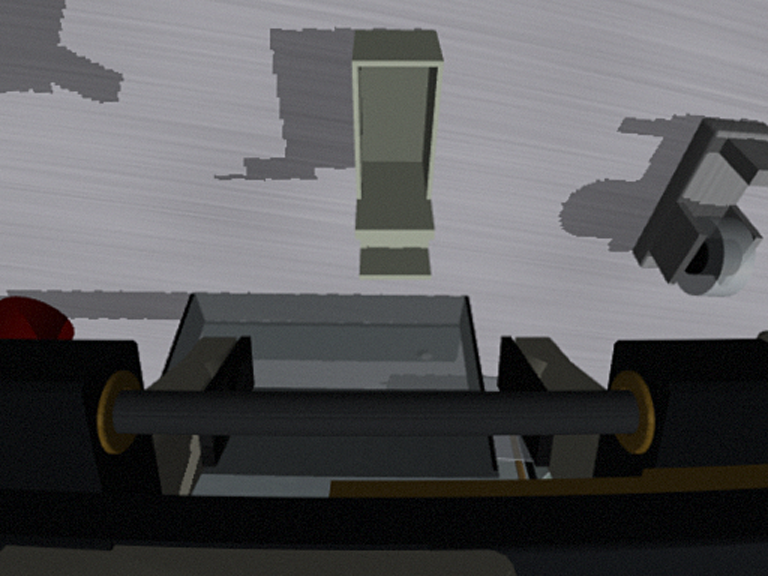

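>>> carry_out(
  plan=[0,0,0,-0.5,0,0,1,0,0,0,-1,0,0,1,0,0,0,-1,0,0,1,0,0,0,-1,0,0,1,0,0,0,-1,0,0,1,0,0,0,-1,0,0,1,0,0,0,-1,0,0,1,0,0,0,-1,0,0,1,0,0,0,-1,0,0,1,0,0,0,-1,0,0,1],
)

```text
time: 12.9
tcp_pos: [0.4433, 0.2024, 0.2313]
orientation: [0.731, -0.453, 0.407, 0.307]
ft_force: [-0.4, 0.0, -0.4]
width: 0.999
```

>>> carry_out(
  plan=[0,0,0,-1,0,0,1,0,0,0,-1,0,0,1,0,0,0,-1,0,0,1,0,0,0,-1,0,0,1,0,0,0,-1,0,0,1,0,0,0,-1,0,0,1,0,0,0,-1,0,0,1,0,0,0,-1,0,0,1,0,0,0,-1,0,0,1,0,0,0,-1,0,0,1],
)

```text
time: 13.73
tcp_pos: [0.4433, 0.2024, 0.2313]
orientation: [-0.407, 0.758, -0.198, -0.47]
ft_force: [0.5, -0.8, -0.7]
width: 0.998
```

>>> carry_out(
  plan=[0,0,0,-1,0,0,1,0,0,0,-1,0,0,1,0,0,0,-1,0,0,1,0,0,0,-1,0,0,1,0,0,0,-1,0,0,1,0,0,0,-1,0,0,1,0,0,0,-1,0,0,1,0,0,0,-1,0,0,1,0,0,0,-1,0,0,1,0,0,0,-1,0,0,1],
)

```text
time: 14.57
tcp_pos: [0.4433, 0.2024, 0.2313]
orientation: [0.027, 0.86, 0.063, -0.506]
ft_force: [-0.6, -0.0, 0.8]
width: 1.001
```

```bash
cat >> h.py <<'E'
def toolR2(alpha_deg,yaw):  # camera on the upper/rail side
    a=np.radians(alpha_deg); c,s=np.cos(yaw),np.sin(yaw)
    return frame([np.cos(a)*c,np.cos(a)*s,-np.sin(a)],[s,-c,0])
E
python3 - <<'E'
from h import *
print(get_obs()["qpos"],get_obs()["time"]);T=Ttool();print(T, "alpha",np.degrees(np.arcsin(-T[2,0])))
go(rail(-.24,.05,.17),toolR2(60,.176))
f=grab("wrist"); print(f["Tw"]);save(f,"w10.png",None,1.5)
E
```

```text
[ 1.0143 -0.2163 -1.0168  0.7694 -0.5519  0.0653] 14.5667
[[ 0.4802  0.135  -0.8667  0.4433]
 [ 0.0813 -0.9907 -0.1093  0.2024]
 [-0.8734 -0.018  -0.4867  0.2313]
 [ 0.      0.      0.      1.    ]] alpha 60.8559162762549
rows 3 need 2.30 d(mm) [-31.2   5.5 -61.3] turn deg [-2.53  0.85 -0.25]
0.433,-0.095,0.625,-0.140,0.047,-0.014,
0.430,-0.104,0.626,-0.140,0.047,-0.014,
0.427,-0.113,0.626,-0.140,0.047,-0.014,
[[ 0.1355 -0.9668  0.2166  0.4407]
 [-0.9906 -0.1282  0.0474  0.1999]
 [-0.0181 -0.221  -0.9751  0.3913]
 [ 0.      0.      0.      1.    ]]
```

View pics/w10.png

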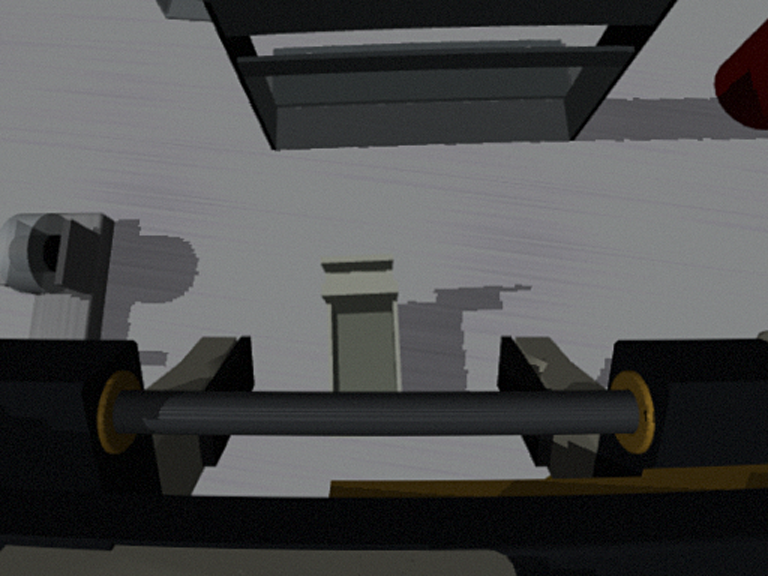

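Run:
```python
from h import *
f=grab("wrist"); save(f,"w11.png",(130,0,290,110),4.8); save(f,"w12.png",(290,0,460,110),4.5)
```

```text
(no output)
```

View pics/w11.png

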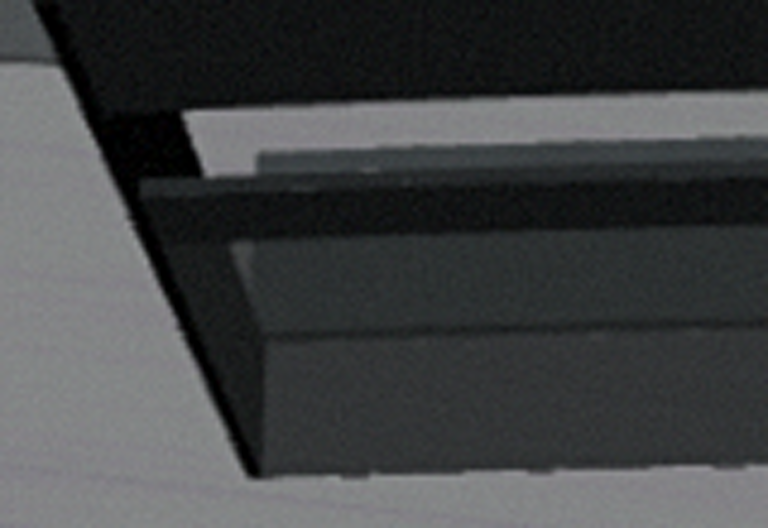

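View pics/w12.png

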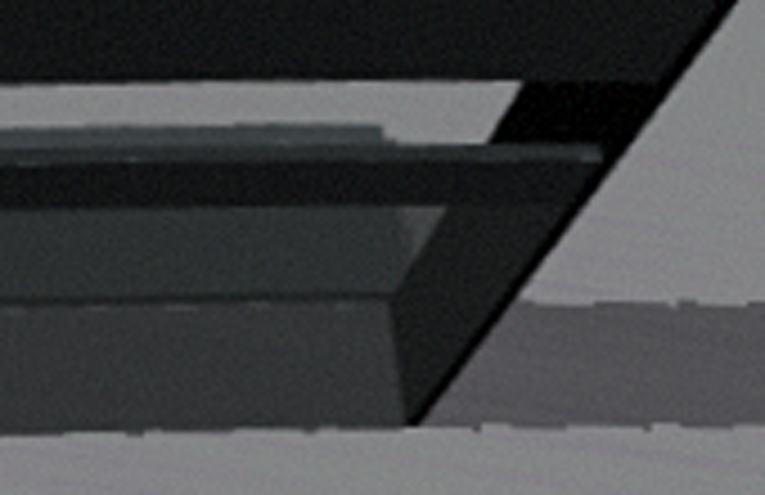

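Run:
```python
from h import *
f=grab("wrist")
A=lambda x,y:[130+x/4.8-.4,x*0+y/4.8-.4]
B=lambda x,y:[290+x/4.5-.4,y/4.5-.4]
for n,z,p,q in (("desk",0,A(248,475),B(413,425)),("lower",.12,A(142,193),B(603,161)),("upper",.144,A(104,112),B(660,80))):
    P=onz(f,[p,q],z); d=P[0]-P[1]; print(n,P,"len",np.linalg.norm(d),"yaw",np.arctan2(-d[0],d[1]),"mid",P.mean(0),torail(P).round(4).tolist())
# bin from this view
```

```text
desk [[0.6356 0.326  0.    ]
 [0.6757 0.063  0.    ]] len 0.2660325689952474 yaw 0.15109805086427808 mid [0.6556 0.1945 0.    ] [[-0.0002, 0.1303, 0.0], [-0.0034, -0.1357, 0.0]]
lower [[0.636  0.321  0.12  ]
 [0.6739 0.0648 0.12  ]] len 0.25902161154109243 yaw 0.14678046057414854 mid [0.655  0.1929 0.12  ] [[-0.0006, 0.1253, 0.12], [-0.0048, -0.1337, 0.12]]
upper [[0.6358 0.3214 0.144 ]
 [0.6749 0.0645 0.144 ]] len 0.2598644609902916 yaw 0.15120074587437354 mid [0.6554 0.193  0.144 ] [[-0.0008, 0.1257, 0.144], [-0.0039, -0.1341, 0.144]]
```

```bash
sed -i 's/^G=.*/G=np.array([0.6555,0.1945,0]); RY=0.153/' h.py
cat >> h.py <<'E'
def binpt(x,z,mid=(0.4584,0.2158),yaw=.175): return np.array([mid[0]+x*np.cos(yaw),mid[1]+x*np.sin(yaw),z])
E
python3 - <<'E'
from h import *
Rm=toolR2(60,.175); g=binpt(-.005,.030); p=g-.09*Rm[:,0]
print(p,g); go(p,Rm,6)
E
```

```text
[0.4092 0.2071 0.1079] [0.4535 0.2149 0.03  ]
rows 6 need 4.28 d(mm) [ -34.2    4.6 -123.7] turn deg [-2.93  0.81 -0.21]
0.511,-0.034,0.497,-0.081,0.023,-0.006,
0.509,-0.038,0.498,-0.081,0.023,-0.006,
0.508,-0.042,0.499,-0.081,0.023,-0.006,
0.507,-0.046,0.500,-0.081,0.023,-0.006,
0.506,-0.050,0.500,-0.081,0.023,-0.006,
0.505,-0.054,0.501,-0.081,0.023,-0.006,
```

>>> carry_out(
  plan=[0.3,-0.03,0.4,-0.1,0,0,1,0.5,-0.04,0.5,-0.1,0.03,0,1,0.5,-0.04,0.5,-0.1,0.03,0,1,0.5,-0.05,0.5,-0.1,0.03,0,1,0.5,-0.05,0.5,-0.1,0.03,0,1,0.5,-0.05,0.5,0,0,0,1,0.3,0,0.1,0,0,0,1,0,0,0,0,0,0,1],
)

```text
time: 15.38
tcp_pos: [0.4387, 0.2263, 0.1736]
orientation: [0.053, 0.835, 0.068, -0.543]
ft_force: [-1.4, 0.2, -0.2]
width: 0.998
```

Run:
```python
from h import *
Rm=toolR2(60,.175); g=binpt(-.005,.030); p=g-.09*Rm[:,0]
print(get_obs()["qpos"]); go(p,Rm,1);go(g,Rm,5)
f=grab("wrist"); save(f,"w13.png",None,1.5)
f=grab("side"); save(f,"d13.png",(180,60,400,290),2.6)
```

```text
[ 1.0151 -0.0845 -1.0162  0.7448 -0.4767  0.0888]
rows 1 need 2.48 d(mm) [-29.5 -19.2 -65.7] turn deg [ 0.22  6.13 -0.82]
1.570,0.431,1.876,0.037,1.022,-0.137,
rows 5 need 4.83 d(mm) [  14.8  -11.4 -143.6] turn deg [ 0.22  6.13 -0.82]
0.911,0.078,0.311,0.007,0.204,-0.027,
0.903,0.081,0.330,0.007,0.204,-0.027,
0.896,0.083,0.350,0.007,0.204,-0.027,
0.888,0.086,0.369,0.007,0.204,-0.027,
0.880,0.089,0.388,0.007,0.204,-0.027,
```

View pics/w13.png

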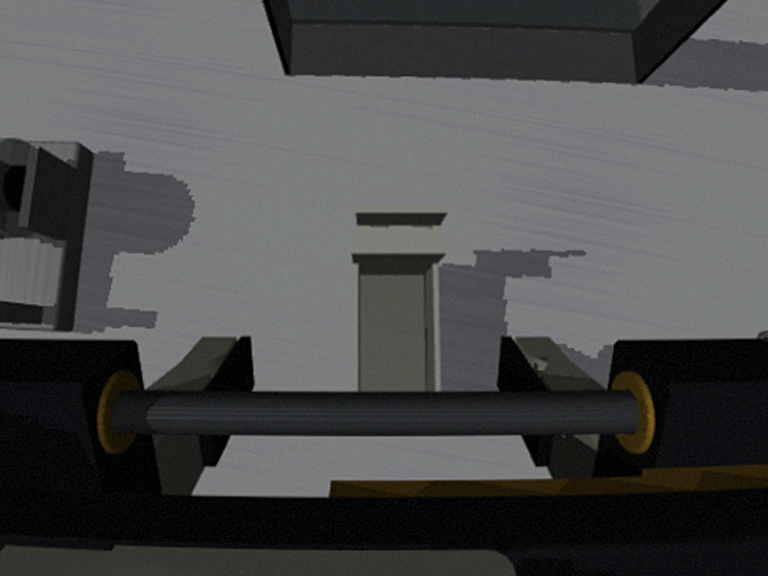

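View pics/d13.png

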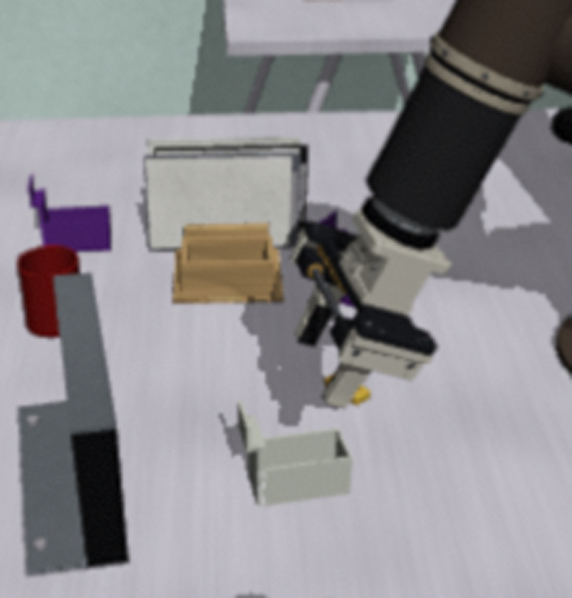

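Run:
```python
from h import *
Rm=toolR2(64,.175); g=binpt(-.005,.030); p=g+[0,0,.085]
go(p,Rm,5)
```

```text
rows 5 need 2.08 d(mm) [ 14.7 -10.9 -59.7] turn deg [ 0.14  2.04 -0.8 ]
0.399,0.083,0.085,0.005,0.068,-0.027,
0.398,0.084,0.088,0.005,0.068,-0.027,
0.397,0.085,0.091,0.005,0.068,-0.027,
0.397,0.086,0.094,0.005,0.068,-0.027,
0.396,0.088,0.096,0.005,0.068,-0.027,
```

>>> carry_out(
  plan=[0.4,0.08,0.09,0,0.1,0,1,0.4,0.08,0.09,0,0.1,0,1,0.4,0.09,0.09,0,0.1,0,1,0.4,0.09,0.09,0,0.04,0,1,0.4,0.09,0.1,0,0,0,1,0,0,0,0,0,0,1,0,0,0,0,0,0,1],
)

```text
time: 16.07
tcp_pos: [0.4701, 0.2247, 0.1461]
orientation: [0.054, 0.831, 0.065, -0.55]
ft_force: [0.3, -0.1, 0.4]
width: 0.998
```

Run:
```python
from h import *
Rm=toolR2(64,.175); g=binpt(-.005,.030); p=g+[0,0,.085]
print(get_obs()["qpos"]); go(p,Rm,1);go(g,Rm,5)
```

```text
[ 0.8912  0.0093 -1.0162  0.8486 -0.3688  0.0786]
rows 1 need 1.22 d(mm) [-16.6  -9.7 -31.1] turn deg [ 0.09  3.12 -1.16]
0.725,0.207,0.957,0.015,0.519,-0.193,
rows 5 need 3.92 d(mm) [ -16.6   -9.7 -116.1] turn deg [ 0.09  3.12 -1.16]
0.667,0.031,0.412,0.003,0.104,-0.039,
0.662,0.033,0.419,0.003,0.104,-0.039,
0.658,0.036,0.426,0.003,0.104,-0.039,
0.653,0.039,0.433,0.003,0.104,-0.039,
0.648,0.042,0.440,0.003,0.104,-0.039,
```

```bash
cat > kin.py <<'E'
from h import *
from scipy.optimize import least_squares
def FK(q,P):
    r0,s,h,a,b,s2,e,d,c6=P[:9]
    E=lambda ax,t:R.from_euler(ax,t)
    Rm=E('z',q[0]); p=Rm.apply([r0,s,h])
    Rm=Rm*E('y',q[1]); p=p+Rm.apply([0,0,a])
    Rm=Rm*E('y',-q[2]); p=p+Rm.apply([b,s2,e])
    Rm=Rm*E('x',SG[0]*q[3])*E('y',-q[4]); p=p+Rm.apply([d,0,0])
    Rm=Rm*E('x',SG[1]*q[5]+c6)
    return p,Rm
SG=[-1,-1]
LO=np.array([-3.07,-1.43,-1.02,-3.03,-3.05,-3.03]);HI=np.array([3.07,2.12,1.25,1.67,0,3.03])
def samples():
    o=get_obs()
    S=[([-.8649,.3594,.0111,-.0004,-1.2241,-.2881],[.2737,-.6165,.2426],[.6916,-.146,.6919,.1472]),
    ([.0177,.2122,-.1851,-.0004,-1.1725,-.0731],[.5579,-.1818,.2464],[.515,-.485,.515,.484]),
    ([1.0129,-.2179,-1.0166,.77,-.5519,-3.0285],[.4436,.2019,.2321],[.859,-.046,.504,.075]),
    ([1.0143,-.2163,-1.0168,.7694,-.5519,.0653],[.4433,.2024,.2313],[.027,.86,.063,-.506]),
    ([.8912,.0093,-1.0162,.8486,-.3688,.0786],[.4701,.2247,.1461],[.054,.831,.065,-.55])]
    return S
def fit():
    global SG
    best=None
    for s4 in (1,-1):
      for s6 in (1,-1):
        for c in (0,np.pi/2,np.pi,-np.pi/2):
            SG=[s4,s6]
            def f(P):
                o=[]
                for q,p,Q in samples():
                    pp,Rm=FK(q,P); o+=[*((pp-p)*10),*(Rm.inv()*Rq(Q)).as_rotvec()]
                return np.r_[o,(P[:8]-x0[:8])*.01]
            x0=np.array([.1,-.1,.4,.4,.4,0,0,.25,c])
            r=least_squares(f,x0)
            if best is None or r.cost<best[0]: best=(r.cost,r.x,[s4,s6],f(r.x))
    SG=best[2]; return best
def IK(p,Rm,P,q0):
    def f(q):
        pp,RR=FK(q,P); return np.r_[(pp-p)*10,(RR.inv()*R.from_matrix(Rm)).as_rotvec()]
    r=least_squares(f,np.clip(q0,LO+.01,HI-.01),bounds=(LO,HI)); return r.x,np.abs(r.fun).max()
E
python3 - <<'E'
import kin; from kin import *
b=fit(); print(b[0],b[1],b[2]); print(b[3][:30].reshape(5,6))
np.save("P.npy",np.r_[b[1],b[2]])
E
```

```text
0.13840803412340533 [ 0.2636 -0.1422  0.0308  0.4893  0.1937 -0.0422  0.0522  0.2248  4.7135] [-1, -1]
[[-0.0192  0.1354  0.0435 -0.0011 -0.      0.0001]
 [ 0.1093  0.0752  0.1107  0.0044  0.0014 -0.0001]
 [-0.0408 -0.0085 -0.2214 -0.0005  0.0008  0.0007]
 [-0.04   -0.0055 -0.2164 -0.0018 -0.      0.0003]
 [ 0.1989 -0.0842  0.2836 -0.0009  0.0004 -0.0007]]
```

```bash
cat > kin2.py <<'E'
import kin; from kin import *
kin.SG=[-1,-1]
def FK(q,P):
    r0,h,ax,a,b,s2,e,d,dy,dz,c6=P
    E=lambda ax_,t:R.from_euler(ax_,t)
    Rm=E('z',q[0]); p=Rm.apply([r0,0,h])
    Rm=Rm*E('y',q[1]); p=p+Rm.apply([ax,0,a])
    Rm=Rm*E('y',-q[2]); p=p+Rm.apply([b,s2,e])
    Rm=Rm*E('x',-q[3])*E('y',-q[4]); p=p+Rm.apply([d,dy,dz])
    return p,Rm*E('x',-q[5]+c6)
kin.FK=FK
X0=np.array([0.05,.35,0,.4,.4,-.15,0,.25,0,0,4.7124])
def fit2(S):
    def f(P):
        o=[]
        for q,p,Q in S:
            pp,Rm=FK(q,P); o+=[*((pp-p)*10),*(Rm.inv()*Rq(Q)).as_rotvec()]
        return np.r_[o,(P-X0)*.003]
    r=least_squares(f,X0); return r.x,f(r.x)
E
python3 - <<'E'
from kin2 import *
P,res=fit2(samples()); print(P); print(res[:30].reshape(5,6)[:,:3]*100,"mm"); np.save("P.npy",P)
o=get_obs(); print(o["qpos"],o["tcp_pos"],FK(o["qpos"],P)[0])
E
```

```text
[-0.0002  0.1987  0.0003  0.6015  0.4632 -0.0005  0.0002  0.3611 -0.1913
  0.0003  4.7135]
[[ 0.009  -0.015  -0.022 ]
 [-0.0223  0.0003  0.0257]
 [ 0.0378  0.0193  0.0313]
 [-0.0385 -0.0065 -0.0383]
 [ 0.0006 -0.0076  0.0033]] mm
[ 0.8912  0.0093 -1.0162  0.8486 -0.3688  0.0786] [0.4701 0.2247 0.1461] [0.4701 0.2247 0.1461]
```

```bash
cat > ik.py <<'E'
from kin2 import *
P=np.load("P.npy"); rng=np.random.default_rng(0)
def sols(p,Rm,n=40):
    out=[]
    for i in range(n):
        q0=rng.uniform(np.maximum(LO,[-1.5,-1,-1.02,-3,-2.5,-3]),np.minimum(HI,[2,1.5,1.2,1.6,0,3]))
        q,e=IK(p,Rm,P,q0)
        if e<2e-3 and not any(np.abs(q-k).max()<.05 for k in out): out.append(q)
    return out
def margin(q): return np.minimum(q-LO,HI-q).min()
E
sed -i 's/pp,RR=FK(q,P)/pp,RR=globals()["FK"](q,P)/' kin.py
python3 - <<'E'
from ik import *
Rb=lambda R2,a,y: R2(a,y)
for name,R2 in (("camback",toolR),("camfront",toolR2)):
  for a in (55,65,75,85,90):
    for bx in (-.005,-.03):
      s=sols(binpt(bx,.03),R2(a,.175),14)
      print(name,a,bx,[ (q.round(2).tolist()) for q in s if margin(q)>.03])
E
```

```text
camback 55 -0.005 [[0.02, 0.24, -0.93, -2.73, -0.22, 1.3]]
camback 55 -0.03 []
camback 65 -0.005 []
camback 65 -0.03 []
camback 75 -0.005 []
camback 75 -0.03 []
camback 85 -0.005 [[0.88, 0.29, -0.74, 0.12, -0.48, -2.38]]
camback 85 -0.03 [[0.91, 0.26, -0.8, 0.13, -0.45, -2.43]]
camback 90 -0.005 [[0.83, 0.33, -0.62, 0.0, -0.62, -2.23]]
camback 90 -0.03 [[0.87, 0.3, -0.68, -0.0, -0.6, -2.26]]
camfront 55 -0.005 [[0.02, 0.24, -0.93, -2.73, -0.22, -1.85]]
camfront 55 -0.03 []
camfront 65 -0.005 []
camfront 65 -0.03 []
camfront 75 -0.005 []
camfront 75 -0.03 []
camfront 85 -0.005 [[0.88, 0.29, -0.74, 0.12, -0.48, 0.76]]
camfront 85 -0.03 [[0.91, 0.26, -0.8, 0.13, -0.45, 0.71]]
camfront 90 -0.005 [[0.83, 0.33, -0.62, -0.0, -0.62, 0.91]]
camfront 90 -0.03 [[0.87, 0.3, -0.68, 0.0, -0.6, 0.88]]
```

```bash
cat >> ik.py <<'E'
def binpose_tool(a0,bx,bz,tilt,hx,ry,hz,R2,yaw=None):
    """tool pose when hook corner at rail (hx,ry,hz), bin tilted front-up by tilt deg. TCP in bin coords rel. bin_mid (bx,bz)"""
    yaw=RY if yaw is None else yaw
    t=np.radians(tilt); x=bx-.05; z=bz-.05
    X=x*np.cos(t)+z*np.sin(t); Z=-x*np.sin(t)+z*np.cos(t)
    c,s=np.cos(yaw),np.sin(yaw); h=rail(hx,ry,hz)
    return h+np.array([c*X,s*X,Z]), R2(a0+tilt,yaw)
E
python3 - <<'E'
from ik import *
for a0 in (60,70,80,90):
  for ry in (-.08,0,.05):
    bx,bz=-.02,.005
    r=[]
    for tilt,hx,hz in ((0,-.05,.075),(30,-.05,.13),(30,0,.12),(0,0,.12)):
      p,Rm=binpose_tool(a0,bx,bz,tilt,hx,ry,hz,toolR2)
      s=[q for q in sols(p,Rm,8)]
      r.append(max([margin(q) for q in s],default=-1))
    print(a0,ry,np.round(r,2))
E
```

```text
60 -0.08 [-1.    0.59  0.69 -1.  ]
60 0 [-1.   0.6  0.7 -1. ]
60 0.05 [-1.    0.63  0.72 -1.  ]
70 -0.08 [-1.    0.75  0.85  0.07]
70 0 [-1.    0.77  0.87  0.08]
70 0.05 [-1.    0.8   0.9   0.11]
80 -0.08 [0.3  0.89 1.   0.48]
80 0 [0.3  0.92 1.03 0.48]
80 0.05 [0.31 0.95 1.06 0.49]
90 -0.08 [0.52 1.02 1.12 0.68]
90 0 [0.54 1.06 1.09 0.69]
90 0.05 [0.56 1.09 1.06 0.71]
```

Run:
```python
from ik import *
o=get_obs()
for a in (74,77,80,83):
  for z in (.03,.10):
    p=binpt(-.025,z); q,e=IK(p,toolR2(a,.175),P,o["qpos"]); print(a,z,q.round(2),"err %.4f"%e,"margin %.2f"%margin(q))
```

```text
74 0.03 [ 0.89  0.21 -1.02  0.6  -0.22  0.28] err 0.0813 margin 0.00
74 0.1 [ 0.95  0.06 -1.    0.57 -0.37  0.28] err 0.0000 margin 0.02
77 0.03 [ 0.89  0.22 -1.02  0.6  -0.22  0.28] err 0.0308 margin 0.00
77 0.1 [ 0.97  0.08 -0.9   0.37 -0.46  0.46] err 0.0000 margin 0.12
80 0.03 [ 0.92  0.23 -0.96  0.44 -0.28  0.41] err 0.0000 margin 0.06
80 0.1 [ 0.95  0.1  -0.82  0.24 -0.54  0.6 ] err 0.0000 margin 0.20
83 0.03 [ 0.92  0.25 -0.84  0.22 -0.39  0.63] err 0.0000 margin 0.18
83 0.1 [ 0.93  0.13 -0.74  0.14 -0.61  0.71] err 0.0000 margin 0.28
```

Run:
```python
from ik import *
Rm=toolR2(82,.175); g=binpt(-.022,.030); go(g+[0,0,.10],Rm,6)
```

```text
rows 6 need 2.49 d(mm) [-33.3 -12.7 -16.1] turn deg [ -0.09 -14.88  -1.16]
0.007,0.037,0.214,-0.003,-0.413,-0.032,
0.016,0.037,0.214,-0.003,-0.413,-0.032,
0.026,0.037,0.213,-0.003,-0.413,-0.032,
0.035,0.037,0.211,-0.003,-0.413,-0.032,
0.044,0.037,0.210,-0.003,-0.413,-0.032,
0.053,0.037,0.208,-0.003,-0.413,-0.032,
```

>>> carry_out(
  plan=[0,0.04,0.2,0,-0.41,-0.03,1,0,0.04,0.2,0,-0.41,-0.03,1,0.03,0.04,0.2,0,-0.41,-0.03,1,0.04,0.04,0.2,0,-0.41,-0.03,1,0.05,0.04,0.2,0,-0.41,-0.03,1,0.05,0.04,0.2,0,-0.41,-0.03,1,0,0,0,0,0,0,1,0,0,0,0,0,0,1],
)

```text
time: 16.73
tcp_pos: [0.4391, 0.213, 0.132]
orientation: [0.057, 0.754, 0.066, -0.651]
ft_force: [0.6, -0.4, -0.6]
width: 1.004
```

Run:
```python
from ik import *
print(get_obs()["qpos"])
Rm=toolR2(82,.175); g=binpt(-.022,.030); go(g,Rm,6)
f=grab("wrist"); save(f,"w14.png",None,1.5)
```

```text
[ 0.9313  0.0801 -0.7138  0.1591 -0.6768  0.6941]
rows 6 need 3.40 d(mm) [  -2.3   -1.  -102. ] turn deg [-0.07 -0.33  0.02]
0.559,0.004,0.096,-0.002,-0.009,0.000,
0.559,0.004,0.095,-0.002,-0.009,0.000,
0.559,0.003,0.095,-0.002,-0.009,0.000,
0.559,0.003,0.094,-0.002,-0.009,0.000,
0.559,0.003,0.094,-0.002,-0.009,0.000,
0.559,0.003,0.093,-0.002,-0.009,0.000,
```

View pics/w14.png

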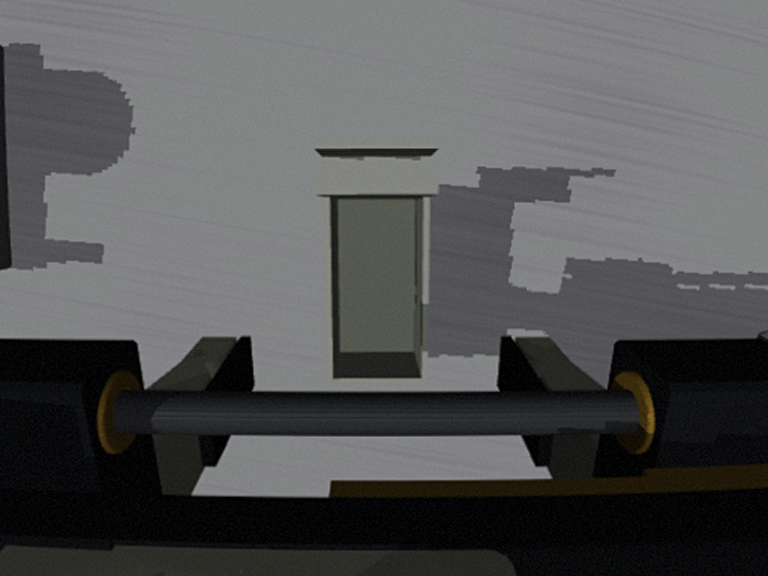

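>>> carry_out(
  plan=[0.3,0,0.05,0,0,0,1,0.56,0,0.1,0,0,0,1,0.56,0,0.1,0,0,0,1,0.56,0,0.1,0,0,0,1,0.56,0,0.1,0,0,0,1,0.5,0,0.08,0,0,0,1,0.28,0,0.04,0,0,0,1,0,0,0,0,0,0,1,0,0,0,0,0,0,1],
)

```text
time: 17.53
tcp_pos: [0.4354, 0.2117, 0.0305]
orientation: [0.058, 0.753, 0.066, -0.652]
ft_force: [-0.4, -0.1, 0.7]
width: 1.0
```

Run:
```python
from ik import *
o=get_obs();print(o["qpos"],o["tcp_pos"],o["ft_force"])
Rm=toolR2(82,.175); g=binpt(-.022,.030); go(g,Rm,1)
```

```text
[ 0.9227  0.2436 -0.8806  0.2852 -0.3551  0.5603] [0.4354 0.2117 0.0305] [-0.3806 -0.0654  0.718 ]
rows 1 need 0.05 d(mm) [ 1.3  0.3 -0.5] turn deg [ 0.02 -0.21 -0.05]
0.023,-0.003,-0.042,0.003,-0.035,-0.009,
```

Excellent. Close on the sides.

>>> carry_out(
  plan=[0,0,0,0,0,0,0.5,0,0,0,0,0,0,0.5,0,0,0,0,0,0,0.5,0,0,0,0,0,0,0.5,0,0,0,0,0,0,0.5,0,0,0,0,0,0,0.5,0,0,0,0,0,0,0.5,0,0,0,0,0,0,0.5,0,0,0,0,0,0,0.5,0,0,0,0,0,0,0.5],
  force=40,
)

```text
time: 18.37
tcp_pos: [0.4361, 0.2122, 0.0309]
orientation: [0.057, 0.753, 0.066, -0.652]
ft_force: [-0.7, -0.1, 5.3]
width: 0.571
```

Run:
```python
from ik import *
o=get_obs();print(o["tcp_pos"],o["ft_force"],o["width"]*88)
```

```text
[0.4361 0.2122 0.0309] [-0.659  -0.1386  5.285 ] 50.27947171446935
```

>>> carry_out(
  plan=[0,0,0,0,0,0,0,0,0,0,0,0,0,0,-0.2,0,0,0,0,0,0,-0.4,0,0,0,0,0,0,-0.6,0,0,0,0,0,0,-0.6,0,0,0,0,0,0,-0.4,0,0,0,0,0,0,-0.2,0,0,0,0,0,0,0,0,0,0,0,0,0],
  force=40,
)

```text
time: 19.12
tcp_pos: [0.426, 0.2109, 0.1032]
orientation: [0.056, 0.754, 0.067, -0.651]
ft_force: [0.3, -0.3, -2.1]
width: 0.569
```

```bash
cat >> ik.py <<'E'
A0=82.;BX=-.0222;BZ=.0059
E
python3 - <<'E'
from ik import *
o=get_obs();print(o["tcp_pos"],o["width"]*88,torail(o["tcp_pos"]))
p,Rm=binpose_tool(A0,BX,BZ,31,-.075,.035,.105,toolR2); print(p,IK(p,Rm,P,o["qpos"])); go(p,Rm,10)
E
```

```text
[0.426  0.2109 0.1032] 50.112513118082575 [[-0.2243  0.0512  0.1032]]
[0.4924 0.2048 0.1044] (array([ 0.6286,  0.4898, -0.1158, -0.1853, -1.3301,  1.1739]), np.float64(1.1102230246251565e-15))
rows 10 need 5.23 d(mm) [66.4 -6.2  1.2] turn deg [  1.27 -31.34  -0.05]
0.027,0.059,-0.213,0.021,-0.522,-0.001,
0.015,0.058,-0.214,0.021,-0.522,-0.001,
0.004,0.058,-0.215,0.021,-0.522,-0.001,
-0.008,0.057,-0.215,0.021,-0.522,-0.001,
-0.020,0.057,-0.214,0.021,-0.522,-0.001,
-0.032,0.056,-0.213,0.021,-0.522,-0.001,
-0.043,0.056,-0.211,0.021,-0.522,-0.001,
-0.055,0.055,-0.208,0.021,-0.522,-0.001,
-0.066,0.055,-0.205,0.021,-0.522,-0.001,
-0.077,0.055,-0.201,0.021,-0.522,-0.001,
```

>>> carry_out(
  plan=[0.03,0.06,-0.21,0,-0.52,0,0,0.02,0.06,-0.21,0.03,-0.52,0,0,0,0.06,-0.22,0.03,-0.52,0,0,0,0.06,-0.22,0.03,-0.52,0,0,-0.02,0.06,-0.21,0.03,-0.52,0,0,-0.03,0.06,-0.21,0.03,-0.52,0,0,-0.04,0.06,-0.21,0.03,-0.52,0,0,-0.06,0.05,-0.21,0.02,-0.52,0,0,-0.07,0.05,-0.2,0.02,-0.52,0,0,-0.08,0.05,-0.2,0.02,-0.54,0,0],
)

```text
time: 19.95
tcp_pos: [0.4922, 0.2037, 0.1017]
orientation: [-0.063, -0.548, -0.039, 0.833]
ft_force: [-0.1, 0.5, -1.7]
width: 0.571
```

>>> carry_out(
  plan=[0,0,0,0,0,0,0],
)

```text
time: 20.03
tcp_pos: [0.4935, 0.2033, 0.0999]
orientation: [-0.063, -0.548, -0.038, 0.833]
ft_force: [1.1, 0.7, -2.0]
width: 0.564
```

Run:
```python
from ik import *
o=get_obs();print(o["tcp_pos"],o["width"]*88,o["qpos"])
p,Rm=binpose_tool(A0,BX,BZ,31,-.075,.035,.105,toolR2);go(p,Rm,1)
f=grab("wrist"); save(f,"w15.png",None,1.5)
f=grab("side"); save(f,"d15.png",(170,80,370,270),3.1)
f=grab("scene"); save(f,"s15.png",(190,90,350,300),2.8)
```

```text
[0.4935 0.2033 0.0999] 49.662053034806874 [ 0.6256  0.5    -0.113  -0.1846 -1.3311  1.1701]
rows 1 need 0.16 d(mm) [-1.1  1.4  4.4] turn deg [-0.38  0.42 -0.17]
-0.125,-0.051,0.085,-0.063,0.069,-0.028,
```

View pics/w15.png

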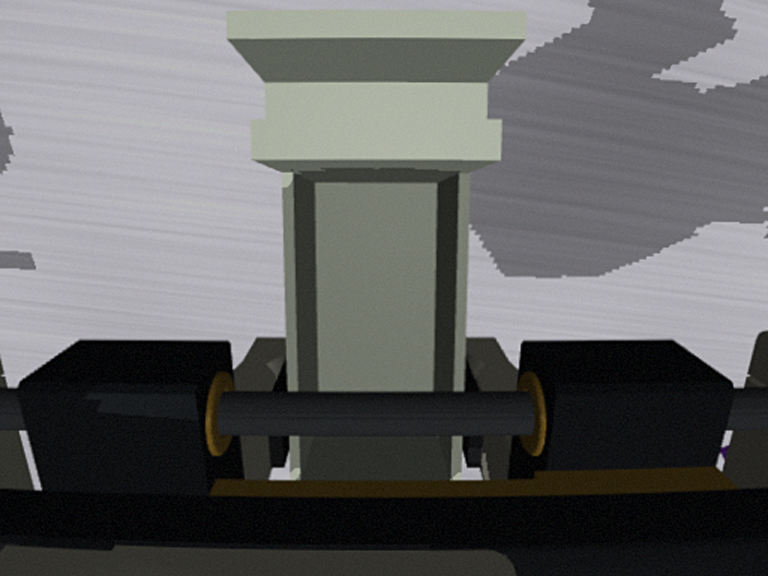

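View pics/d15.png

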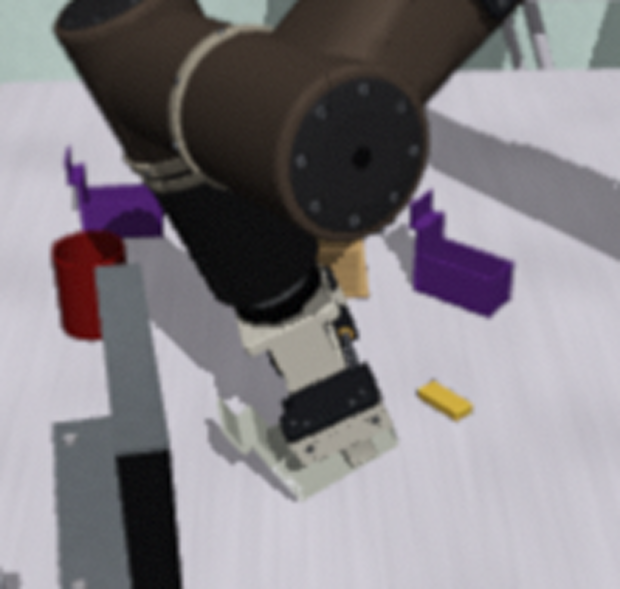

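View pics/s15.png

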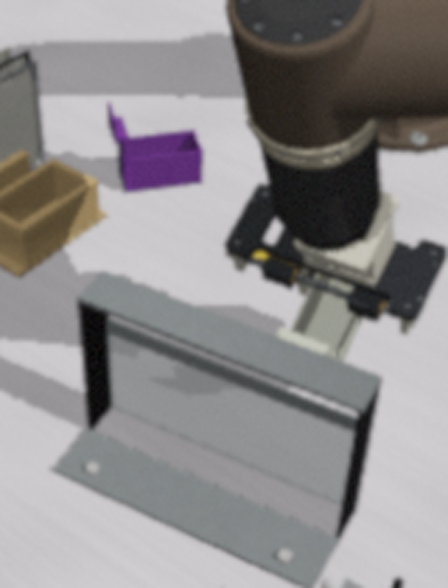

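```bash
cat >> ik.py <<'E'
def binpts_world(pts,bx=None,bz=None,a0=None,dy=0):
    """bin coords rel hook corner -> world using current tool pose and nominal grasp"""
    T=Ttool(); bx=BX if bx is None else bx; bz=BZ if bz is None else bz; a0=A0 if a0 is None else a0
    Rt=toolR2(a0,0.) # tool in bin axes
    v=np.array(pts,float)-np.array([bx-.05,dy,bz-.05])
    return v@Rt@T[:3,:3].T+T[:3,3]
E
python3 - <<'E'
from ik import *
f=grab("wrist")
L=[("lipTopFrontL",.007,.022,.032),("lipTopFrontR",.007,-.022,.032),("lipTopBackL",.011,.022,.032),("lipTopBackR",.011,-.022,.032),("plateTopFrontL",-.008,.025,.007),("plateTopFrontR",-.008,-.025,.007),("tongueL",0,.022,.007)]
W=binpts_world([l[1:] for l in L]); 
for l,w,p in zip(L,torail(W),proj(f,W)): print(l[0],w.round(4),(p*1.5).round(1))
print(torail(binpts_world([[0,0,0],[.009,0,.032]])))
E
```

```text
lipTopFrontL [-0.0535  0.0558  0.1264] [226.2  47.1]
lipTopFrontR [-0.0537  0.0118  0.1265] [532.2  47.2]
lipTopBackL [-0.0501  0.0558  0.1243] [225.5  18.4]
lipTopBackR [-0.0503  0.0118  0.1245] [532.9  18.5]
plateTopFrontL [-0.0793  0.0589  0.1127] [251.5 167.2]
plateTopFrontR [-0.0795  0.0089  0.1129] [504.8 167.2]
tongueL [-0.0725  0.0558  0.1086] [265.6 125.5]
[[-0.0761  0.0338  0.1027]
 [-0.0519  0.0338  0.1254]]
```

```bash
cat >> ik.py <<'E'
def Hnm(n,m,th):
    t=np.radians(th); return n*np.cos(t)+m*np.sin(t), -n*np.sin(t)+m*np.cos(t)
def plan_to(th,hx,hz,ry,n=None,dx=0,dz=0):
    p,Rm=binpose_tool(A0,BX,BZ,th,hx+dx,ry,.12+hz+dz,toolR2); go(p,Rm,n); return p,Rm
E
python3 - <<'E'
from ik import *
hx,hz=Hnm(-.013,-.040,31); print(hx,hz)
plan_to(31,hx,hz,.034)
E
```

```text
-0.031744697905529626 -0.02759119705425379
rows 2 need 1.52 d(mm) [ 43.9   6.7 -10.4] turn deg [-0.26  0.11 -0.13]
-0.131,-0.002,-0.749,-0.022,0.009,-0.011,
-0.130,-0.000,-0.749,-0.022,0.009,-0.011,
```

>>> carry_out(
  plan=[-0.03,0,-0.2,0,0,0,0,-0.05,0,-0.3,-0.02,0,0,0,-0.05,0,-0.3,-0.02,0,0,0,-0.05,0,-0.3,0,0,0,0,-0.05,0,-0.25,0,0,0,0,-0.03,0,-0.15,0,0,0,0,0,0,0,0,0,0,0,0,0,0,0,0,0,0],
)

```text
time: 20.9
tcp_pos: [0.5361, 0.2106, 0.0922]
orientation: [-0.064, -0.55, -0.041, 0.832]
ft_force: [-0.5, -0.1, -2.4]
width: 0.569
```

Run:
```python
from ik import *
o=get_obs();print(o["tcp_pos"],o["width"]*88,o["ft_force"])
hx,hz=Hnm(-.013,-.040,31);plan_to(31,hx,hz,.034,1)
print(torail(binpts_world([[0,0,0],[.009,0,.032],[.007,0,.032],[.011,0,.032]])))
f=grab("wrist"); save(f,"w16.png",None,1.5)
f=grab("side"); save(f,"d16.png",(180,130,300,250),5)
f=grab("scene"); save(f,"s16.png",(210,180,340,290),5.5)
L=[("lipTopFrontL",.007,.022,.032),("lipTopBackR",.011,-.022,.032),("plateTopFrontL",-.008,.025,.007)]
W=binpts_world([l[1:] for l in L]); print(W)
```

```text
[0.5361 0.2106 0.0922] 50.087982362857275 [-0.471  -0.0953 -2.3644]
rows 1 need 0.03 d(mm) [-0.7 -0.2 -0.4] turn deg [-0.02  0.11 -0.11]
0.022,0.004,0.019,-0.003,0.019,-0.018,
[[-0.031   0.0342  0.0926]
 [-0.0067  0.0342  0.1154]
 [-0.0084  0.0342  0.1164]
 [-0.005   0.0342  0.1143]]
[[0.6383 0.2488 0.117 ]
 [0.6484 0.2059 0.115 ]
 [0.6124 0.2478 0.1033]]
```

View pics/w16.png

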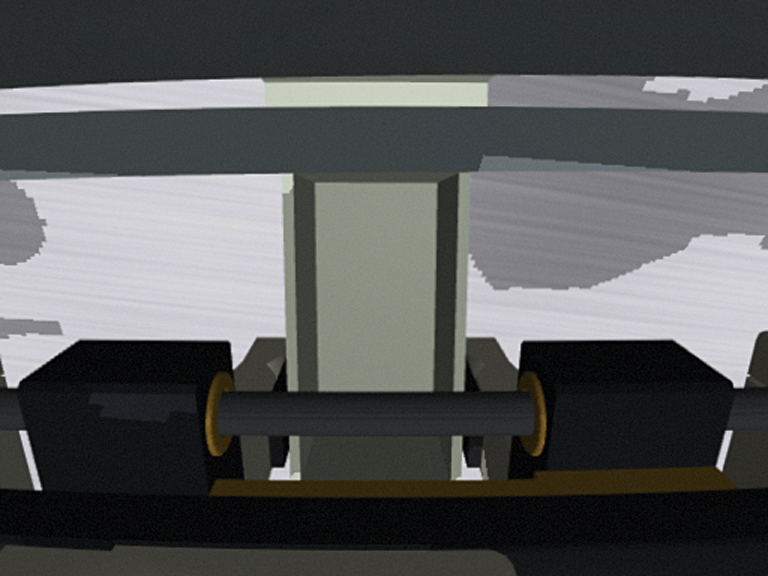

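View pics/d16.png

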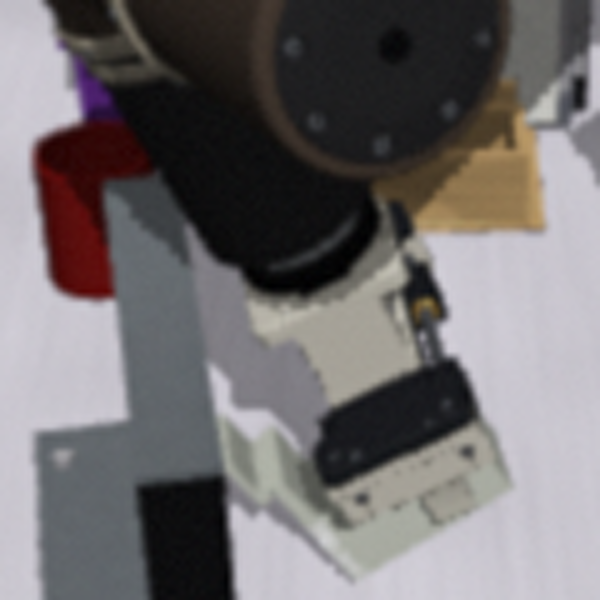

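View pics/s16.png

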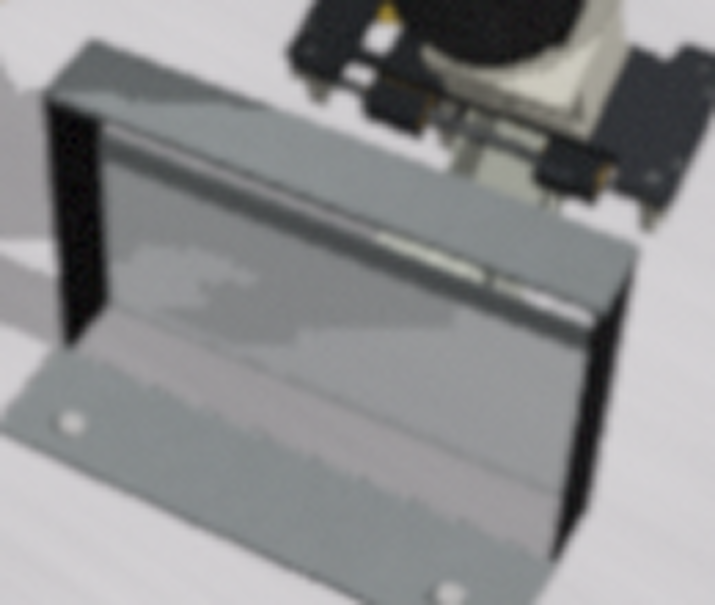

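Run:
```python
from ik import *
f=grab("side")
pts=[[0,.025,-.075],[-.1,.025,-.075],[-.1,.025,-.025],[-.008,.025,.007]]
for d in ((0,0),(.0013,-.002)):
  W=binpts_world(pts); T=Ttool()
  W=W+d[1]*-1*T[:3,0]+d[0]*-1*T[:3,2]
  print(((proj(f,W)-[180,130]+.4)*5).round(0).tolist())
print("rail cap front corner near cam:",((proj(f,[rail(0,.134,.177),rail(0,-.134,.177),rail(0,.134,0)])-[180,130]+.4)*5).round().tolist())
```

```text
[[357.0, 579.0], [514.0, 487.0], [466.0, 429.0], [284.0, 481.0]]
[[356.0, 583.0], [513.0, 490.0], [465.0, 432.0], [284.0, 484.0]]
rail cap front corner near cam: [[221.0, 468.0], [178.0, 175.0], [246.0, 735.0]]
```

>>> carry_out(
  plan=[0,0,0.035,0,0,0,0,-0.1,0,-0.014,0,0,0,0,-0.13,0,-0.018,0,0,0,0,-0.13,0,-0.018,0,0,0,0,-0.13,0,-0.018,0,0,0,0,-0.13,0,-0.018,0,0,0,0,0,0,0,0,0,0,0,0,0,0,0,0,0,0],
)

```text
time: 21.77
tcp_pos: [0.5449, 0.2121, 0.1093]
orientation: [-0.064, -0.55, -0.042, 0.832]
ft_force: [0.1, 0.1, -1.2]
width: 0.57
```

```bash
cat >> ik.py <<'E'
def status():
    o=get_obs(); W=torail(binpts_world([[0,0,0],[.009,0,.032]])); T=Ttool()
    a=np.degrees(np.arctan2(-T[2,0],np.hypot(T[0,0],T[1,0])*np.sign(T[0,0]))); yaw=np.arctan2(-T[0,1]*-1,-T[1,1])
    th=np.radians(a-A0); H=W[0]-[0,0,.12]
    print("tilt %.2f yaw %.4f hook"%(a-A0,yaw),(H*1e3).round(1),"tip",((W[1]-[0,0,.12])*1e3).round(1),"n %.1f m %.1f"%((H[0]*np.cos(th)-H[2]*np.sin(th))*1e3,(H[0]*np.sin(th)+H[2]*np.cos(th))*1e3),"F",o["ft_force"].round(1),"M",o["moment"].round(2),"w %.1f t %.1f"%(o["width"]*88,o["time"]))
E
python3 - <<'E'
from ik import *
status()
f=grab("scene"); save(f,"s17.png",(230,190,340,270),7)
E
```

```text
tilt 31.04 yaw 0.1536 hook [-22.   34.3 -10.1] tip [ 2.2 34.4 12.6] n -13.7 m -20.0 F [ 0.1  0.1 -1.2] M [ 0.14 -1.34 -0.03] w 50.2 t 21.8
```

View pics/s17.png

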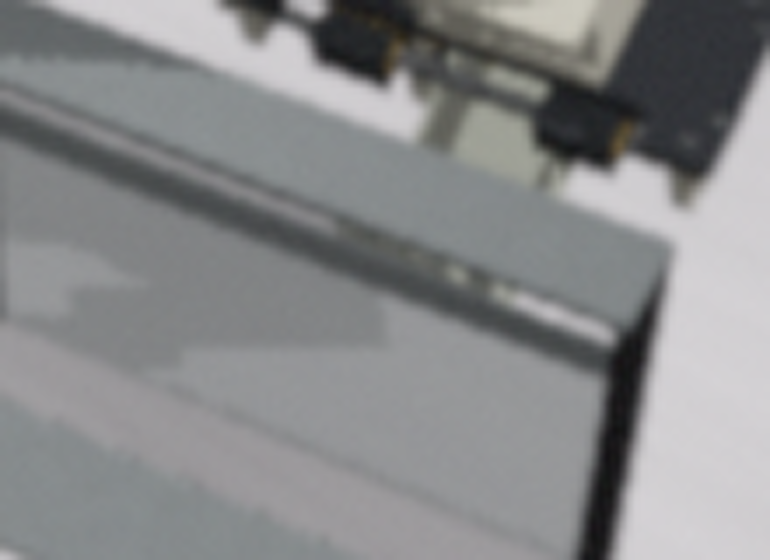

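>>> carry_out(
  plan=[-0.08,0,-0.011,0,0,0,0,-0.12,0,-0.017,0,0,0,0,-0.12,0,-0.017,0,0,0,0,0,0,0,0,0,0,0],
)

```text
time: 22.15
tcp_pos: [0.5504, 0.213, 0.1182]
orientation: [-0.064, -0.55, -0.042, 0.831]
ft_force: [0.2, 0.2, -1.4]
width: 0.57
```

Run:
```python
from ik import *
status()
```

```text
tilt 31.00 yaw 0.1539 hook [-16.5  34.4  -1.2] tip [ 7.7 34.5 21.6] n -13.5 m -9.5 F [ 0.2  0.2 -1.4] M [ 0.12 -1.45 -0.05] w 50.2 t 22.1
```

>>> carry_out(
  plan=[-0.08,0,-0.011,0,0,0,0,-0.12,0,-0.017,0,0,0,0,-0.12,0,-0.017,0,0,0,0,-0.03,0,-0.004,0,0,0,0,0,0,0,0,0,0,0],
)

```text
time: 22.57
tcp_pos: [0.5553, 0.2138, 0.1268]
orientation: [-0.064, -0.55, -0.042, 0.832]
ft_force: [0.5, 0.2, -1.8]
width: 0.57
```

Run:
```python
from ik import *
status()
# turning plan: (tilt,hx,hz) waypoints mm
o=get_obs();q=o["qpos"]
for th,hx,hz in ((31,-11.3,7.5),(15,-6.4,4.2),(0,-1.5,1)):
    p,Rm=binpose_tool(A0,BX,BZ,th,hx/1e3,.0345,.12+hz/1e3,toolR2); q,e=IK(p,Rm,P,q); print(q.round(2),e,margin(q))
plan_to(15,-.0064,.0042,.0345,8)
```

```text
tilt 31.03 yaw 0.1537 hook [-11.5  34.4   7.4] tip [12.8 34.4 30.2] n -13.6 m 0.4 F [ 0.5  0.2 -1.8] M [ 0.1  -1.37 -0.03] w 50.2 t 22.6
[ 0.59  0.56  0.06 -0.17 -1.44  1.19] 4.3063473793847346e-11 1.0751900738688647
[ 0.65  0.43 -0.2  -0.07 -1.04  1.11] 4.440892098500626e-15 0.8158889244127485
[ 0.72  0.35 -0.49  0.13 -0.62  0.9 ] 1.7493558684966715e-13 0.5306633684949043
rows 8 need 2.67 d(mm) [  8.4   1.5 -26.6] turn deg [ 0.02 16.03 -0.09]
0.088,-0.001,-0.076,0.000,0.334,-0.002,
0.091,-0.001,-0.073,0.000,0.334,-0.002,
0.093,-0.001,-0.070,0.000,0.334,-0.002,
0.095,-0.001,-0.066,0.000,0.334,-0.002,
0.098,-0.001,-0.063,0.000,0.334,-0.002,
0.100,-0.001,-0.059,0.000,0.334,-0.002,
0.102,-0.001,-0.056,0.000,0.334,-0.002,
0.104,-0.001,-0.052,0.000,0.334,-0.002,
```

>>> carry_out(
  plan=[0.088,0,-0.076,0,0.333,0,0,0.09,0,-0.073,0,0.333,0,0,0.093,0,-0.07,0,0.333,0,0,0.095,0,-0.066,0,0.333,0,0,0,0,0,0,0,0,0],
)

```text
time: 22.98
tcp_pos: [0.5583, 0.2142, 0.1134]
orientation: [-0.062, -0.607, -0.046, 0.791]
ft_force: [-1.4, -1.1, -3.0]
width: 0.568
```

Run:
```python
from ik import *
status(); plan_to(15,-.0064,.0042,.0345,4)
```

```text
tilt 23.02 yaw 0.1541 hook [-9.4 34.4  5.7] tip [11.4 34.4 31.6] n -10.9 m 1.6 F [-1.4 -1.1 -3. ] M [-0.04 -0.61  0.  ] w 50.0 t 23.0
rows 4 need 1.34 d(mm) [  5.4   1.1 -13.1] turn deg [ 0.05  8.02 -0.09]
0.093,-0.002,-0.073,0.002,0.334,-0.004,
0.096,-0.002,-0.069,0.002,0.334,-0.004,
0.098,-0.002,-0.066,0.002,0.334,-0.004,
0.100,-0.002,-0.063,0.002,0.334,-0.004,
```

>>> carry_out(
  plan=[0.093,0,-0.073,0,0.333,0,0,0.096,0,-0.07,0,0.333,0,0,0.098,0,-0.066,0,0.333,0,0,0.1,0,-0.063,0,0.333,0,0,0,0,0,0,0,0,0],
)

```text
time: 23.4
tcp_pos: [0.5637, 0.2148, 0.1]
orientation: [-0.058, -0.66, -0.05, 0.747]
ft_force: [-0.9, 0.1, -2.4]
width: 0.57
```

Run:
```python
from ik import *
status(); plan_to(7,-.0038,.0025,.0345,4)
```

```text
tilt 15.12 yaw 0.1539 hook [-6.5 34.2  3.7] tip [10.6 34.3 32.3] n -7.2 m 1.9 F [-0.9  0.1 -2.4] M [-0.11 -0.08 -0.01] w 50.2 t 23.4
rows 4 need 1.35 d(mm) [  6.7   1.5 -12.5] turn deg [ 0.05  8.12 -0.11]
0.096,-0.004,-0.069,0.002,0.338,-0.005,
0.098,-0.004,-0.066,0.002,0.338,-0.005,
0.101,-0.004,-0.062,0.002,0.338,-0.005,
0.103,-0.004,-0.059,0.002,0.338,-0.005,
```

>>> carry_out(
  plan=[0.096,0,-0.069,0,0.337,0,0,0.098,0,-0.066,0,0.337,0,0,0.1,0,-0.062,0,0.337,0,0,0.1,0,-0.059,0,0.337,0,0,0,0,0,0,0,0,0],
)

```text
time: 23.82
tcp_pos: [0.5704, 0.2156, 0.0874]
orientation: [0.055, 0.711, 0.054, -0.699]
ft_force: [-1.1, -0.1, -2.2]
width: 0.568
```

Run:
```python
from ik import *
status(); plan_to(0,-.0015,.001,.0345,4)
```

```text
tilt 7.08 yaw 0.1537 hook [-3.8 34.   2.3] tip [ 9.1 34.  32.9] n -4.1 m 1.8 F [-1.1 -0.1 -2.2] M [-0.26  0.5  -0.06] w 50.0 t 23.8
rows 4 need 1.18 d(mm) [  7.    1.8 -10.5] turn deg [ 0.05  7.09 -0.15]
0.089,-0.006,-0.059,0.002,0.295,-0.006,
0.090,-0.006,-0.056,0.002,0.295,-0.006,
0.092,-0.006,-0.053,0.002,0.295,-0.006,
0.094,-0.006,-0.050,0.002,0.295,-0.006,
```

>>> carry_out(
  plan=[0.089,0,-0.059,0,0.295,0,0,0.09,0,-0.056,0,0.295,0,0,0.092,0,-0.053,0,0.295,0,0,0.09,0,-0.05,0,0.295,0,0,0,0,0,0,0,0,0,0,0,0,0,0,0,0],
)

```text
time: 24.32
tcp_pos: [0.5775, 0.2163, 0.0769]
orientation: [0.052, 0.752, 0.057, -0.655]
ft_force: [-5.7, -1.1, -2.3]
width: 0.568
```

Run:
```python
from ik import *
status(); plan_to(0,-.0015,.000,.0345,1)
f=grab("scene"); save(f,"s18.png",(210,180,340,290),5.5)
f=grab("side"); save(f,"d18.png",(180,130,300,250),5)
```

```text
tilt 0.16 yaw 0.1534 hook [-1.5 33.6  0.8] tip [ 7.6 33.8 32.8] n -1.5 m 0.8 F [-5.7 -1.1 -2.3] M [-0.54  2.57  0.15] w 50.0 t 24.3
rows 1 need 0.05 d(mm) [-0.1  1.1 -1. ] turn deg [ 0.05  0.16 -0.21]
0.035,-0.036,0.002,0.009,0.027,-0.035,
```

View pics/s18.png

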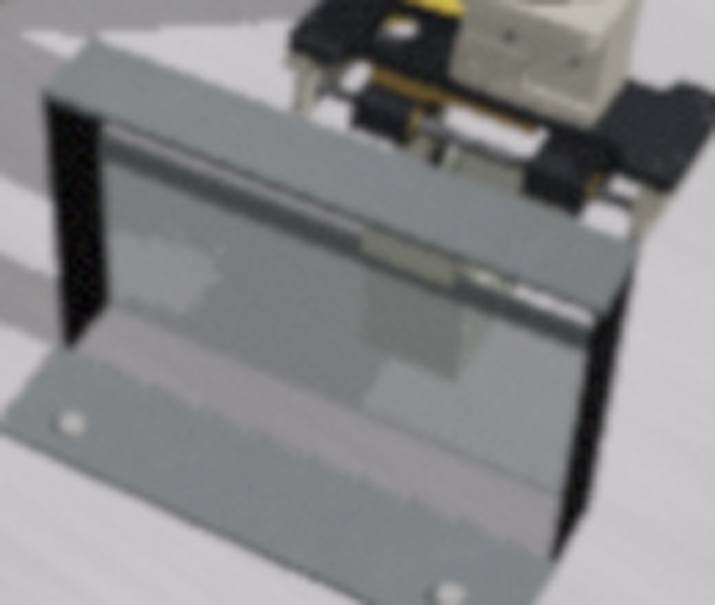

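View pics/d18.png

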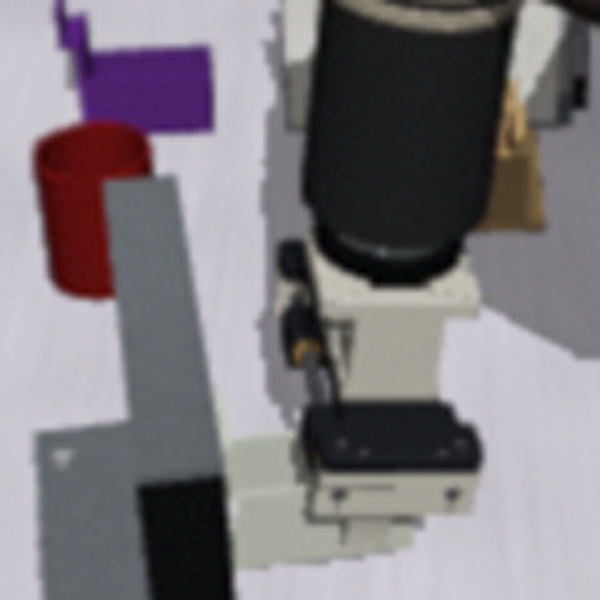

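>>> carry_out(
  plan=[0.02,0,0.017,0,0,0,0,0,0,0,0,0,0,0,0,0,0,0,0,0,0],
  force=15,
)

```text
time: 24.67
tcp_pos: [0.5775, 0.2164, 0.0765]
orientation: [0.051, 0.752, 0.056, -0.655]
ft_force: [-6.6, -1.5, -0.1]
width: 0.568
```

Run:
```python
from ik import *
status()
```

```text
tilt 0.13 yaw 0.1528 hook [-1.4 33.6  0.4] tip [ 7.6 33.7 32.4] n -1.4 m 0.4 F [-6.6 -1.5 -0.1] M [-0.62  2.56  0.13] w 49.9 t 24.7
```

>>> carry_out(
  plan=[0.01,0,0.035,0,0,0,0,0,0,0,0,0,0,0,0,0,0,0,0,0,0],
)

```text
time: 24.92
tcp_pos: [0.5774, 0.2169, 0.0763]
orientation: [0.051, 0.753, 0.057, -0.654]
ft_force: [-2.5, -0.9, -2.0]
width: 0.571
```

Run:
```python
from ik import *
status()
```

```text
tilt -0.03 yaw 0.1532 hook [-1.6 34.1  0.5] tip [ 7.4 34.2 32.5] n -1.6 m 0.5 F [-2.5 -0.9 -2. ] M [-0.72  1.34 -0.16] w 50.3 t 24.9
```

>>> carry_out(
  plan=[0,0,0,0,0,0,0.57,0,0,0,0,0,0,0.6,0,0,0,0,0,0,0.65,0,0,0,0,0,0,0.75,0,0,0,0,0,0,0.85,0,0,0,0,0,0,1,0,0,0,0,0,0,1,0,0,0,0,0,0,1,0,0,0,0,0,0,1],
)

```text
time: 25.67
tcp_pos: [0.5772, 0.2171, 0.0764]
orientation: [0.051, 0.753, 0.058, -0.653]
ft_force: [0.7, -0.2, 0.6]
width: 0.989
```

Run:
```python
from ik import *
o=get_obs(); print(o["ft_force"],o["width"],o["time"])
f=grab("wrist"); save(f,"w19.png",None,1.5)
f=grab("side"); save(f,"d19.png",(180,130,300,250),5)
```

```text
[ 0.7008 -0.2477  0.6322] 0.9891162872171361 25.6667
```

View pics/w19.png

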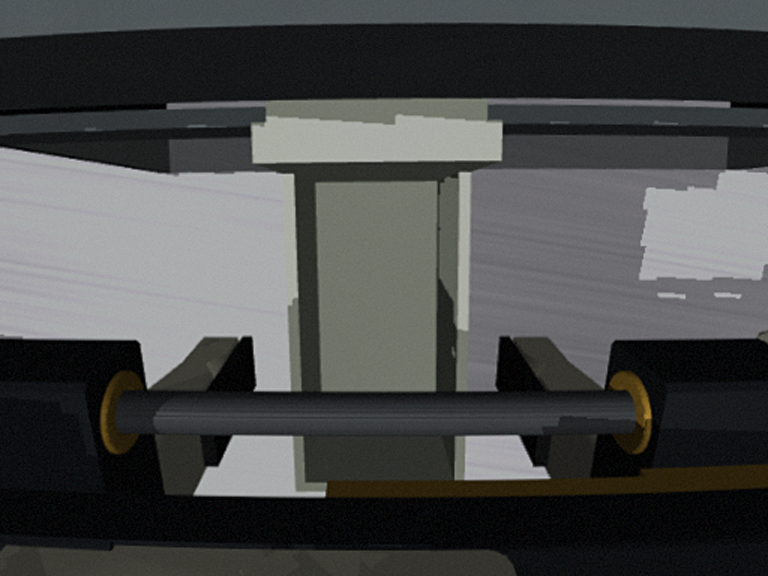

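View pics/d19.png

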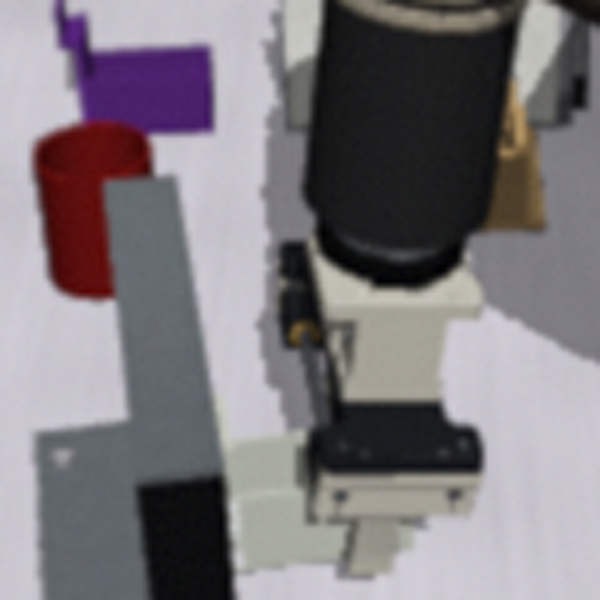

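>>> carry_out(
  plan=[-0.2,0,0.02,0,0,0,1,-0.4,0,0.05,0,0,0,1,-0.6,0,0.08,0,0,0,1,-0.7,0,0.1,0,0,0,1,-0.7,0,0.1,0,0,0,1,-0.7,0,0.1,0,0,0,1,-0.7,0,0.2,0,0,0,1,-0.5,0,0.3,0,0,0,1,-0.2,0,0.2,0,0,0,1,0,0,0,0,0,0,1],
)

```text
time: 26.6
tcp_pos: [0.5233, 0.2092, 0.2129]
orientation: [0.05, 0.754, 0.058, -0.653]
ft_force: [0.5, 0.6, -0.1]
width: 1.001
```

Run:
```python
from ik import *
o=get_obs(); print(o["ft_force"],o["width"],o["time"],o["tcp_pos"])
f=grab("wrist"); save(f,"w20.png",None,1.5)
f=grab("side"); save(f,"d20.png",(170,130,330,260),4.5)
f=grab("scene"); save(f,"s20.png",(130,130,340,290),3.5)
```

```text
[ 0.5271  0.622  -0.1201] 1.0011256962307713 26.6 [0.5233 0.2092 0.2129]
```

View pics/w20.png

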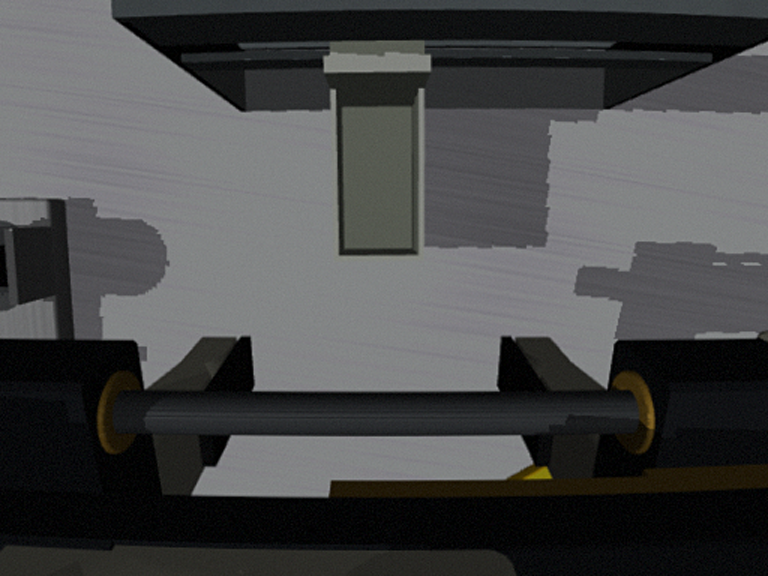

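View pics/d20.png

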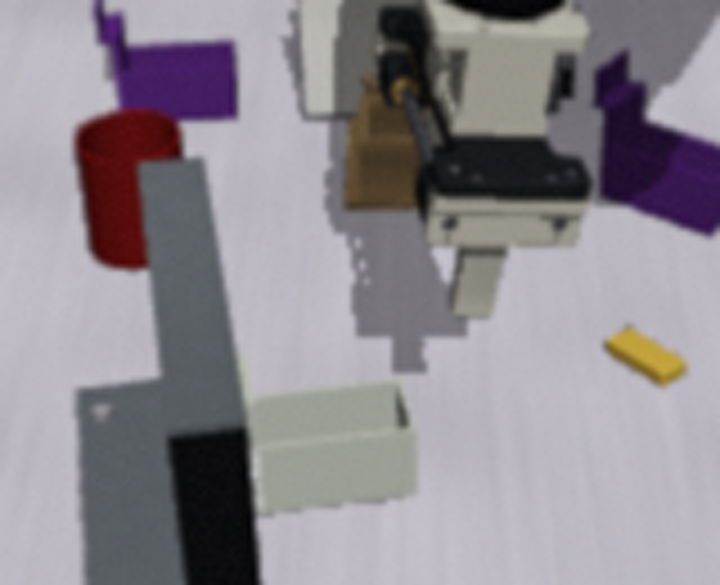

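View pics/s20.png

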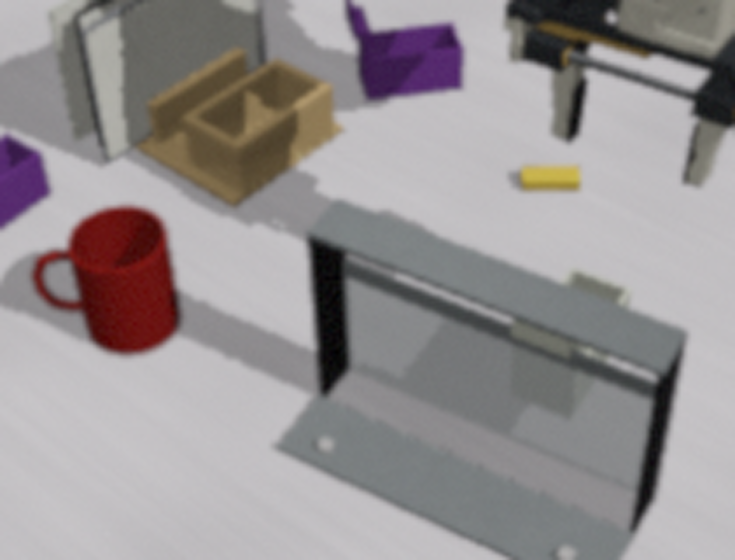

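Run:
```python
from ik import *
f=grab("side"); g=grab("wrist")
for H in ((0,.034,.12),(-.003,.034,.12),(0,.034,.117)):
  pts=lambda L:[rail(H[0]+x,H[1]+y,H[2]+z) for x,y,z in L]
  print(H,((proj(f,pts([(0,.025,-.075),(-.1,.025,-.075),(-.1,.025,-.025)]))-[170,130]+.4)*4.5).round().tolist(),
   (proj(g,pts([(-.008,.025,.007),(-.008,-.025,.007),(-.1,.025,-.025),(-.1,-.025,-.025)]))*1.5).round().tolist())
A=onz(g,np.array([[325,74],[430,71]])/1.5,.127);B=onz(g,np.array([[340,254],[418,254]])/1.5,.095)
print(torail(A),torail(B)); d=A.mean(0)-B.mean(0); print("yaw",np.arctan2(d[1],d[0]),RY)
```

```text
(0, 0.034, 0.12) [[248.0, 516.0], [415.0, 495.0], [414.0, 430.0]] [[323.0, 66.0], [432.0, 66.0], [331.0, 259.0], [423.0, 259.0]]
(-0.003, 0.034, 0.12) [[253.0, 515.0], [420.0, 494.0], [419.0, 430.0]] [[323.0, 73.0], [432.0, 73.0], [331.0, 264.0], [422.0, 264.0]]
(0, 0.034, 0.117) [[249.0, 519.0], [415.0, 499.0], [414.0, 434.0]] [[323.0, 68.0], [431.0, 68.0], [331.0, 258.0], [422.0, 258.0]]
[[-0.0115  0.058   0.127 ]
 [-0.01    0.0098  0.127 ]] [[-0.0973  0.054   0.095 ]
 [-0.0973  0.0115  0.095 ]]
yaw 0.16682266437346807 0.153
```

```bash
python3 -c "
from workcell import sign_off
print(sign_off())"
```

```text
the job is handed in; nothing more can be done
None
```

The white bin is hanging on the slat rail, released and level, and the job was handed in at about 26.7 s of the 72 s allowed. No verdict was reported.

**What I did:**
- I lifted the bin out of the end bay by its hook, stood it upright on the open desk and let go.
- I took it again by its sides. My planned forward-leaning grip ran into joint limits, so I regripped at a steep 82° instead.
- I tilted its front up 31°, passed the lip through the groove (tip 13 mm behind the slat face, 30 mm above the lower slat's edge), and turned it down. I opened the gripper and backed away.

**Last checks:**
- **Hook position:** the hook corner is about 0 to 3 mm in front of the groove edge, and at its height to within a couple of mm. It sits about 34 mm along the groove from the middle.
- **Level and square:** the bin looks level, with its lower corners in the side view within about 1 pixel of the level-hang prediction, except the back one about 3 pixels off, partly behind the rail. It is square to the rail within about 0.015 rad.
- **Lip:** the scene picture shows the lip behind the upper slat and the plate against the acrylic.
- **Contact:** the wrist force is near zero and the gripper is fully open and clear.
- **Bystanders:** the arm never went near the mug, tape dispenser or eraser. They look unmoved in the pictures, but I did not measure them again at the end.

**Disagreement:** while the bin was held, the wrist camera placed it 1 to 2 mm differently from the side camera. I went with the side camera, and the lip went in without contact. The front rim also measured about 42 mm wide instead of 50 mm in the last wrist picture, because I picked its corners roughly.

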